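Weigh the sausage pan on the hand scale and set it on the slate

ROBOT

A 7-joint arm with a two-finger parallel gripper is mounted at the origin on the work surface. World frame = base frame: x ahead of the robot, y to its left, z up, the work surface at z = 0. Lengths are in m, angles in rad, forces in N, time in s.
With the tool pointing down it reaches from about 0.425 to 1.025 m from the base axis. Payload 9.4 kg.
Tool frame: the origin (TCP) lies midway between the tips of the shut fingers; the grasp point (between the pads) lies hold_point_z behind it (hold_point_z is the distance from the TCP to the grasp point, in m); y points along the fingers, z is the direction in which the jaws open and shut, and the axes are right-handed (so a half turn about y gives the same grasp; the last joint's range is limited). The gripper opens to 93 mm and grips with 3 to 60 N. Pads are 15 mm wide; open, the fingers measure 128 mm over their backs; the gripper's body (75 mm by 188 mm) begins 65 mm behind the grasp point.
Start: joints at [-1.295, 0.599, -0.003, 1.599, 0.002, 0.943, -0.08], TCP at [0.251, 0.68, 0.219] pointing down, gripper open.
Joint ranges: [-2.57, 2.57], [-0.35, 1.97], [-1.29, 1.29], [0.11, 2.56], [-1.05, 4.19], [0.11, 1.86], [-2.63, 2.63]. Speed limits (rad/s): [2.22, 2.22, 3.01, 3.01, 3.14, 3.14, 3.14].

INTERFACE

Orientations are given as a unit quaternion [x, y, z, w].
In Python, from workcell import * gives the robot as it stands.
- The arm moves only by the shell command python3 -m jog 'ROWS' [FORCE]. ROWS is JSON, a list of rows, each a list of 3 entries, a list of its own where there are three numbers: the closure, from -1 (fully open) to 1 (shut), then the shift along the tool's x, y, z in m, then the turn, a rotation vector about the tool's x, y, z in degrees. In form: [[fingers, [x, y, z], [wx, wy, wz]], ...]. A call has 1 to 12 rows; each row shifts and turns the commanded pose from where the row before left it, along the tool's axes as they then stand; what a row does not reach is not made up. A row lasts 1/8 s, in which the tool goes at most 62.5 mm and 10.7 degrees, less where a joint would pass 70% of its speed; a pose out of reach is approached as far as the arm can. A call is refused whole if a number of a shift passes 0.0625 or a number of a turn 10.7, either way. A call with a gripper value outside its range is refused whole. The fingers move at their own pace and stop on an object; FORCE is the grip in N (left out, the last holds). Time passes only in rows, so rows that do not move let the fingers close. It gives the time, the measured TCP pose, the force and the opening at its end, in the units of the state.
- get_obs(): the state, without advancing time (a new reading comes with each control period).
- read_camera(name): name is "scene" or "top"; returns (picture, depth): 400x640x3 uint8, red, green, blue; 400x640 float32, m along the optical axis (not along the pixel's ray), 0 where there is no reading.
- camera_info(name): a dict with "camera_matrix" (3x3 intrinsics, pixels), "origin" and "orientation" of the camera in the world. Camera axes: x right, y up, looking along -z (the intrinsics and any distortion apply to the point x, -y, -z); pixel columns grow to the right and rows downward; lengths in m; the calibration is good to about 2 mm. A picture is of the moment at which its call begins. camera_info takes no time and is no camera call.
- hand_in(): hands the job in, once; it reports no verdict.
The state is a dict: "time": time; "joint_positions": joint angles; "joint_velocities": joint speeds; "effort": joint torques, N m; "tool_pos": TCP position; "tcp_rot": TCP orientation; "contact_force": force on the tool from outside, world axes, zero at the start; "wrist_torque": the same for the moment, N m; "opening": finger opening in m.
Only numpy, scipy, OpenCV 4.12 (cv2) and the standard library are available. Lean on these libraries where they do the work, as an engineer would, in place of code of your own. Each camera call takes 0.05 s, during which the arm holds its last target.

TASK

Weigh the pan of cured sausages for the judges: draw the orange hand scale out of its slanted holster, hook it under the pan's handle and lift until the pan hangs level, still and at least 2 cm clear of the table for a full second. Then set the pan down gently in the middle of the round slate board, unhook it, and slide the scale back into the holster until its shoulder is fully home on the rim. Lift the pan by the scale alone, and leave the pan of herb balls, the jar, the price sign and the steak tray where they are.

Things in the scene. Friction and masses are not known exactly. Their poses are not given: they have to be found in the camera images.
- holster: Fixed steel desk holster for the hand scale: base 150 x 100 x 6 (x -50 to 100, y +-50), two slanted side plates (outer faces y = +-40), between them a sleeve: straight flat tube, open at both ends, leaning 30 degrees from vertical towards the holster's -x. Bore 64 (along y) x 23, 50 long, walls 3; open space below it for the hook. Origin on the table under the mouth's centre; z up
- holster_mouth (a point): Centre of the sleeve's mouth (upper rim), 125 above the table; axes those of the holster (upright, not slanted). The sleeve's way out is up and towards the robot's side: direction (-0.5, 0, 0.866) in the holster's axes
- scale: Loose flat spring scale, 0.2 kg. Origin: centre of its shoulder's underside; z up to the handle, x thickness, y width. Orange housing 20 x 60, z -70 to 0; black shoulder 30 x 70, z 0 to 8; handle above, hook below. Starts in the holster, shoulder on the rim, so slanted 30 degrees: its z along the sleeve, y and x facing as the holster's. Turned half round about z it fits as well
- scale_grip (a point): Centre of the scale's orange handle, at z = 43 of the scale; axes those of the scale. A flat-sided bar 14 thick (x), 64 long (y), from z = 32 to 54, on two struts 9 wide at y = +-25.5 with a finger gap between
- hook_seat (a point): Lowest inside point of the hook, at (0, 0, -115) of the scale when unloaded. Round steel 6 thick in the scale's y-z plane, within y = +-17, underside z = -121. Open on the scale's +y side only: tip at y = 13.5, top z = -103; back at y = -13.5; neck meets the housing at y = 0, z = -70. A bar comes in from +y over the tip, its centre at z = -100 to -78, then drops into the seat
- hook (a joint): Travel of the scale's spring, m: 0 unloaded, grows as the hook is pulled out (450 N/m, stop at 0.030)
- sausage_pan: Loose open steel pan, 100 (x) x 140 (y) x 45 high, holding three dark red sausages below the rim, about 0.4 to 0.75 kg in all, balanced. Origin: centre of the underside, z up. A fixed handle of round bar 6 thick arches over it from end to end in the y-z plane, rising 13.5 degrees from y = +-50, z = 86 to its peak in the middle
- sausage_pan_bail (a point): Peak of the sausage pan's handle: centre of the bar, 98 above the pan's underside, above its centre; the bar runs along the pan's y
- herb_pan: Bystander: the same pan with the same handle (98 high) holding six dark green herb balls. Origin: centre of the underside. Leave alone
- board: Fixed round slate board, dark grey, 200 in diameter, 10 thick. Origin: centre of its underside on the table
- board_top (a point): Centre of the slate board's top face, 10 above the table
- jar: Bystander: amber jar, yellow cap, 60 in diameter, 95 high, loose. Origin: centre of the underside
- price_sign: Bystander: black card 85 (y) x 55 on a thin stem, round foot 56 in diameter, 126 high in all, loose. Origin: centre of the underside
- steak_tray: Bystander: black tray 115 (x) x 170 (y) x 26 high with three steaks, loose. Origin: centre of the underside
Not all that is in view belongs to the job. There is more than one size of the board; the job needs the smaller.

How it is judged:
On the way, in this order (a step that is already met when the one before it is completed fails the run):
1. the sausage pan hangs from the scale's hook, level and still, clear of the table for a second (height (world z) of sausage_pan above 0.018 m and value of joint hook above 0.006 m and contact force between the fingers and sausage_pan below 0.3 N and linear speed of sausage_pan below 0.06 m/s and angle between sausage_pan's own z axis and vertical below 0.26 rad), for 1 s.
2. the sausage pan stands in the middle of the slate board and the spring is slack (horizontal distance between sausage_pan and board_top below 0.025 m and height (world z) of sausage_pan below 0.014 m and angle between sausage_pan's own z axis and vertical below 0.06 rad and value of joint hook below 0.003 m), for 0.2 s.
At the end, for the whole second after the job is handed in: Sausage pan upright (0.06 rad) and still on the slate, centre within 25 mm of its centre; scale at rest in the holster, either way round, shoulder within 7 mm of the mouth, slanted 0.42-0.63 rad, square within 0.12 rad; herb pan, jar, sign and tray within 15 mm of their starts (horizontal distance between sausage_pan and board_top below 0.025 m and height (world z) of sausage_pan between 0.006 and 0.014 m and angle between sausage_pan's own z axis and vertical below 0.06 rad and linear speed of each of sausage_pan, scale below 0.02 m/s and distance between scale and holster_mouth below 0.007 m and angle between scale's own z axis and vertical between 0.42 and 0.63 rad and angle between the y axis of scale and the y axis of holster, either way round below 0.12 rad and distance of each of herb_pan, jar, price_sign, steak_tray from where it was at the start of the episode below 0.015 m); the robot touches nothing.
It fails at once if the sausage pan is tipped by more than 0.5 rad (angle between sausage_pan's own z axis and vertical above 0.5 rad).
It fails at once if the sausage pan is set down hard on the board (over 60 N) (contact force between sausage_pan and board above 60 N).
It fails at once if the fingers or arm lift or shove the sausage pan (over 5 N) (contact force between any of the fingers, the arm and sausage_pan above 5 N).
It fails at once if a bystander is knocked away by more than 40 mm or over (distance of any of herb_pan, jar, price_sign, steak_tray from where it was at the start of the episode above 0.04 m).
It also fails if it takes over 66 s, if anything falls off the work surface, if the arm or the gripper's body presses on something with over 40 N, if the wrist force passes 120 N, or if a joint passes its speed limit or range.

## Working session

There is one attempt and no reset: what is moved stays moved. The work goes in short steps, Python scripts to look and compute and a shell command to move; the robot and the scene stay as the last step left them, time stands still between calls to the robot, and variables do not carry over. Pictures are saved under pics/ and viewed, and the job is handed in when it is done.

```bash
ls; mkdir -p pics
python3 - <<'E'
from workcell import *
import cv2,numpy as np
print(get_obs())
for n in ("scene","top"):
    p,d=read_camera(n); cv2.imwrite(f"pics/{n}0.png",p[:,:,::-1]); np.savez(f"{n}0.npz",p=p,d=d)
    print(n,camera_info(n), (d>0).mean())
E
```

```text
pics
{'time': 0.0, 'joint_positions': array([-1.29465645,  0.60014452, -0.00252864,  1.60011241,  0.00180807,
        0.94292323, -0.07982613]), 'joint_velocities': array([-0.00125742, -0.00014772,  0.00161254,  0.00146864,  0.00102591,
       -0.00126983, -0.00048829]), 'effort': array([-1.52585988e-03, -7.65056133e+01,  1.49626460e+00, -2.52358943e+01,
       -5.24769095e-02,  1.67443481e-02,  1.67752619e-04]), 'tool_pos': array([0.25039275, 0.67986644, 0.21775242]), 'tcp_rot': array([ 0.69669164, -0.12413515,  0.12405061, -0.69557363]), 'contact_force': array([ 0.18773052, -0.60445534, -0.0218578 ]), 'wrist_torque': array([-0.00194285,  0.04014361,  0.04665772]), 'opening': 0.09287280710363788}
scene {'camera_matrix': array([[365.43726676,   0.        , 309.49277605],
       [  0.        , 365.43726676, 203.38795766],
       [  0.        ,   0.        ,   1.        ]]), 'origin': array([ 0.89253257, -0.5014079 ,  1.10204182]), 'orientation': array([0.28236093, 0.10141889, 0.31554636, 0.90023164])} 0.9960703125
top {'camera_matrix': array([[388.47110941,   0.        , 326.7467911 ],
       [  0.        , 388.47110941, 198.68943111],
       [  0.        ,   0.        ,   1.        ]]), 'origin': array([ 0.29863978, -0.00186643,  1.10933178]), 'orientation': array([-0.05158137,  0.06040423,  0.70507382, -0.70467127])} 0.99608984375
```

View pics/scene0.png

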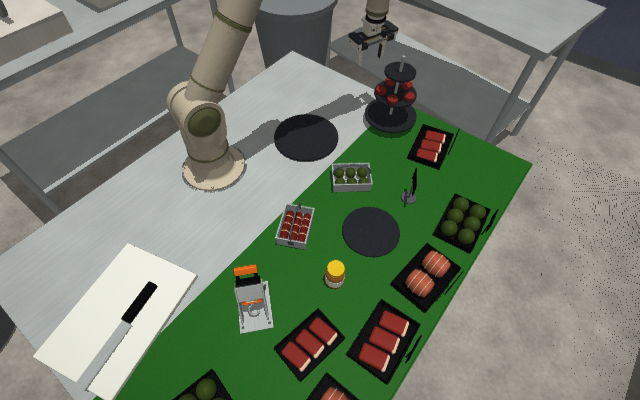

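View pics/top0.png

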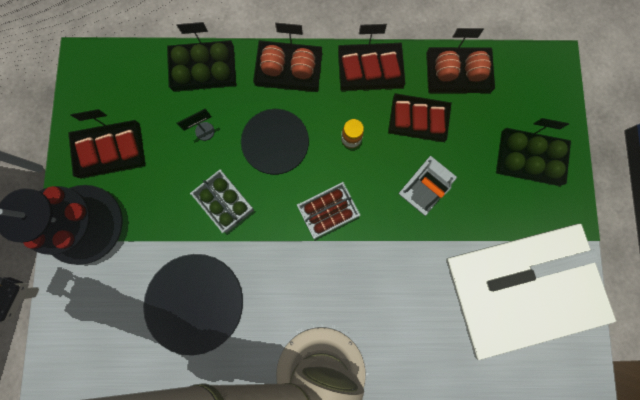

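The scene view shows the sausage pan (296,226), herb pan (352,177), small slate (371,231), jar (335,273), and the holster with its orange handle (246,270). In the top view the sausage pan is at (328,210), the slate at (275,141) and the holster at (428,186). Next I'll measure them.

```bash
cat > h.py <<'E'
import numpy as np,cv2
from scipy.spatial.transform import Rotation as R
from workcell import *
def cam(n):
    c=camera_info(n); return c['camera_matrix'],np.array(c['origin']),R.from_quat(c['orientation']).as_matrix()
def ray(n,u,v):
    K,o,M=cam(n); d=np.stack([(np.asarray(u,float)-K[0,2])/K[0,0],-(np.asarray(v,float)-K[1,2])/K[1,1],-np.ones_like(np.asarray(u,float))],-1)
    return o,d@M.T
def plane(n,u,v,z):
    o,d=ray(n,u,v); return o+d*((z-o[2])/d[...,2])[...,None]
def cloud(n,d):
    v,u=np.mgrid[0:400,0:640]; o,r=ray(n,u,v); P=o+r*d[...,None]; P[d<=0]=np.nan; return P
def tri(u1,v1,u2,v2):
    o1,d1=ray('scene',u1,v1);o2,d2=ray('top',u2,v2)
    s=np.linalg.lstsq(np.stack([d1,-d2],1),o2-o1,rcond=None)[0]
    a=o1+s[0]*d1;b=o2+s[1]*d2; return (a+b)/2,np.linalg.norm(a-b)
def proj(n,P):
    K,o,M=cam(n); q=(np.asarray(P)-o)@M; return np.stack([K[0,0]*q[...,0]/-q[...,2]+K[0,2],-K[1,1]*q[...,1]/-q[...,2]+K[1,2]],-1)
def shot(tag):
    o={}
    for n in ('scene','top'):
        p,d=read_camera(n); np.savez(f"{n}{tag}.npz",p=p,d=d); o[n]=(p,d)
    return o
def load(n,tag):
    f=np.load(f"{n}{tag}.npz"); return f['p'],f['d']
def crop(n,p,u0,v0,w,h,s,name):
    cv2.imwrite(f"pics/{name}.png",cv2.resize(p[v0:v0+h,u0:u0+w,::-1],None,fx=s,fy=s,interpolation=cv2.INTER_CUBIC))
E
python3 - <<'E'
from h import *
p,d=load('scene',0);P=cloud('scene',d)
crop('scene',p,210,140,200,200,3,'c_s'); 
p2,d2=load('top',0);P2=cloud('top',d2)
crop('top',p2,180,100,290,150,2.7,'c_t')
for n,PP,pts in (('scene',P,[(371,231),(335,262),(253,320),(246,271),(300,140)]),('top',P2,[(275,141),(353,128),(434,186),(328,120)])):
    for u,v in pts: print(n,u,v,PP[v,u].round(4))
for n,img,PP in(('scene',p,P),('top',p2,P2)):
    hsv=cv2.cvtColor(img,cv2.COLOR_RGB2HSV)
    m=cv2.inRange(hsv,(5,180,120),(14,255,255)); k,l,s,c=cv2.connectedComponentsWithStats(m)
    for i in range(1,k):
        if s[i,4]>15: q=PP[l==i]; print(n,'orange',s[i],c[i],np.nanmedian(q,0).round(4),np.nanmin(q,0).round(3),np.nanmax(q,0).round(3))
    # top surfaces in region, slate: dark & z in 0.005..0.015
    g=img.max(2); m=((g<75)&(abs(PP[...,2]-.01)<.008)).astype(np.uint8)
    k,l,s,c=cv2.connectedComponentsWithStats(m)
    for i in range(1,k):
        if s[i,4]>800:
            cn,_=cv2.findContours((l==i).astype(np.uint8),0,1); e=cv2.fitEllipse(max(cn,key=len)); 
            print(n,'dark',s[i],np.nanmedian(PP[l==i][:,2]).round(4),e, plane(n,*e[0],.01), np.ptp(PP[l==i],axis=0).round(3))
E
```

```text
scene 371 231 [0.6522 0.1298 0.014 ]
scene 335 262 [ 0.6445 -0.0757  0.0939]
scene 253 320 [ 0.5438 -0.3447  0.0045]
scene 246 271 [ 0.4864 -0.282   0.167 ]
scene 300 140 [0.1814 0.3153 0.011 ]
top 275 141 [0.6447 0.1353 0.0128]
top 353 128 [ 0.6561 -0.0866  0.0947]
top 434 186 [ 0.4803 -0.2782  0.172 ]
top 328 120 [ 0.7137 -0.02    0.0014]
scene orange [234 265  23  11 181] [244.99447514 269.91160221] [ 0.482  -0.2813  0.1686] [ 0.455 -0.308  0.156] [ 0.507 -0.256  0.177]
scene orange [328 275  16   6  32] [335.5625  278.09375] [ 0.675  -0.1097  0.0681] [ 0.647 -0.118  0.062] [ 0.684 -0.084  0.075]
scene orange [242 299  20   6  41] [251.63414634 301.85365854] [ 0.5269 -0.3204  0.0747] [ 0.506 -0.342  0.07 ] [ 0.544 -0.297  0.082]
scene dark [ 274  114   64   48 2352] 0.0125 ((305.6434326171875, 137.4542236328125), (46.3729133605957, 63.37385559082031), 88.90319061279297) [0.1897735  0.34203835 0.01      ] [0.274 0.27  0.016]
scene dark [ 342  207   58   51 2265] 0.009 ((370.5224914550781, 231.4833984375), (48.7402229309082, 57.60879135131836), 105.28669738769531) [0.65105552 0.1294
[... 1056 characters left out ...]
305, 64.88829040527344), 98.60360717773438) [ 0.87361342 -0.41482713  0.01      ] [0.118 0.181 0.016]
top dark [ 241  108   68   67 3496] 0.009 ((274.2723083496094, 140.98764038085938), (64.82357025146484, 67.17122650146484), 80.26643371582031) [0.64559513 0.13776747 0.01      ] [0.202 0.197 0.014]
top dark [  72  123   67   51 1118] 0.0071 ((103.10616302490234, 148.2857666015625), (44.474021911621094, 72.97116088867188), 77.34204864501953) [0.62242951 0.63380755 0.01      ] [0.15  0.195 0.016]
top dark [ 143  255  100  100 7732] 0.0128 ((192.78305053710938, 304.42791748046875), (95.49327087402344, 102.16403198242188), 39.27235794067383) [0.18136328 0.35113478 0.01      ] [0.263 0.27  0.016]
```

View pics/c_s.png

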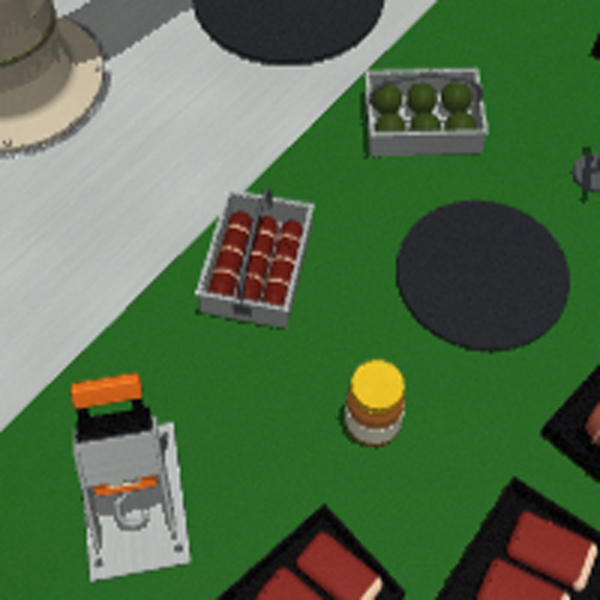

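View pics/c_t.png

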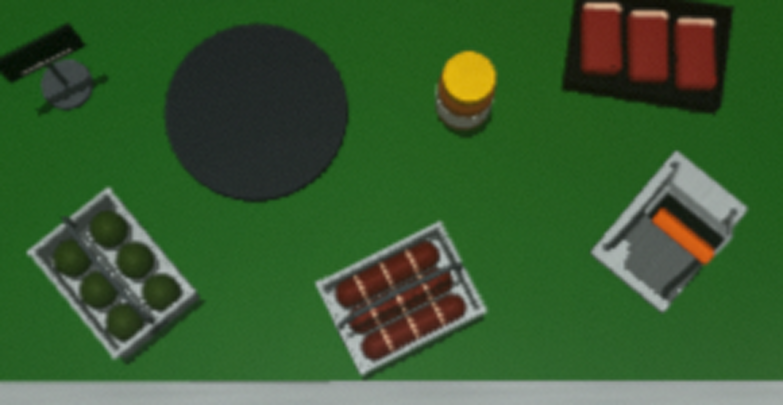

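Run:
```python
import workcell; print([x for x in dir(workcell) if x[0]!='_'], getattr(workcell,'hold_point_z',None))
from h import *
# base disc + pans: per camera cloud points
for n in ('scene','top'):
    p,d=load(n,0);P=cloud(n,d)
    x,y,z=P[...,0],P[...,1],P[...,2]
    hsv=cv2.cvtColor(p,cv2.COLOR_RGB2HSV)
    green=(hsv[...,0]>50)&(hsv[...,0]<70)&(hsv[...,1]>150)
    print(n,'green z',np.nanmedian(z[green]))
    notg=~green
    for nm,c in (('saus',(.44,-.01)),('herb',(.46,.23)),('jar',(.65,-.085))):
        m=(np.hypot(x-c[0],y-c[1])<.12)&notg&(z>.012)&(x>.33)
        k,l,s,cc=cv2.connectedComponentsWithStats(m.astype(np.uint8)); i=1+np.argmax(s[1:,4]); m=l==i
        q=P[m]; 
        rim=q[abs(q[:,2]-.045)<.006] if nm!='jar' else q[q[:,2]>.088]
        r=cv2.minAreaRect((rim[:,:2]*1000).astype(np.float32)); print(n,nm,s[i,4],'rim',len(rim),r,np.nanmax(q[:,2]).round(3))
        b=q[q[:,2]>.078]
        if nm!='jar' and len(b)>5:
            e=b[:,:2]-b[:,:2].mean(0);w,v=np.linalg.eigh(e.T@e); print('  bail',len(b),b.mean(0).round(4),b[:,2].max().round(4),'dir',v[:,1].round(3),np.degrees(np.arctan2(*v[::-1,1])).round(1),(e@v[:,1]).min().round(3),(e@v[:,1]).max().round(3))
    m=cv2.inRange(hsv,(5,180,120),(14,255,255))>0
    m&=(z>.14); q=P[m]; e=q[:,:2]-q[:,:2].mean(0);w,v=np.linalg.eigh(e.T@e); print(n,'handle',q.mean(0).round(4),v[:,1],np.degrees(np.arctan2(*v[::-1,1])).round(1), np.ptp(e@v[:,1]),np.ptp(e@v[:,0]))
```

```text
['MotionError', 'camera_info', 'get_obs', 'hand_in', 'hold_point_z', 'read_camera'] 0.0188
scene green z 0.00011787621541736737
scene saus 1222 rim 239 ((438.2051086425781, -21.41297149658203), (104.76597595214844, 149.22573852539062), 26.97112464904785) 0.101
  bail 60 [ 0.4427 -0.029   0.0915] 0.1009 dir [-0.444  0.896] 116.3 -0.054 0.065
scene herb 915 rim 254 ((464.4713439941406, 276.0340576171875), (146.17227172851562, 110.50981140136719), 39.13694763183594) 0.101
  bail 57 [0.4643 0.2733 0.0919] 0.1014 dir [-0.76 -0.65] -139.5 -0.058 0.058
scene jar 457 rim 234 ((656.0276489257812, -89.95474243164062), (52.07643127441406, 51.227081298828125), 53.612422943115234) 0.101
scene handle [ 0.4819 -0.2815  0.1672] [0.65771037 0.75327091] 48.9 0.06152497452575254 0.019136237326455592
top green z -0.00010490042500976848
top saus 1695 rim 328 ((439.0429992675781, -17.851654052734375), (105.10543823242188, 145.30868530273438), 26.411701202392578) 0.1
  bail 99 [ 0.4385 -0.0181  0.092 ] 0.1005 dir [-0.447  0.895] 116.5 -0.06 0.06
top herb 1549 rim 547 ((464.7774658203125, 278.0400695800781), (145.85147094726562, 104.7470474243164), 39.995208740234375) 0.102
  bail 102 [0.461  0.2745 0.092 ] 0.1023 dir [-0.762 -0.647] -139.7 -0.061 0.058
top jar 496 rim 288 ((656.9927978515625, -86.79122161865234), (49.58216094970703, 52.62525939941406), 88.58283233642578) 0.099
top handle [ 0.4783 -0.2755  0.1698] [0.65699687 0.7538933 ] 48.9 0.06274011623249309 0.018743147012331957
```

Run:
```python
from h import *
a=np.radians(48.9); yh=np.array([np.cos(a),np.sin(a),0]); xh=np.array([np.sin(a),-np.cos(a),0]); zz=np.array([0,0,1.])
zs=-.5*xh+.866*zz; xs=np.cross(yh,zs); B=np.stack([xs,yh,zs])
for n in ('scene','top'):
    p,d=load(n,0);P=cloud(n,d)
    hsv=cv2.cvtColor(p,cv2.COLOR_RGB2HSV); m=cv2.inRange(hsv,(4,150,80),(16,255,255))>0
    m&=(P[...,2]>.14); q=P[m]@B.T
    print(n,len(q),'x',np.percentile(q[:,0],[2,10,50,90,98]).round(4),'y',np.percentile(q[:,1],[1,50,99]).round(4),'z',np.percentile(q[:,2],[2,10,50,90,98]).round(4))
    for f,nm in (((q[:,2]>np.percentile(q[:,2],97)-.006),'topface'),):
        print('  topface',f.sum(),q[f].mean(0).round(4),np.ptp(q[f],axis=0).round(4),'grip centre', (B.T@(q[f].mean(0)-[0,0,.011])).round(4))
    # holster base: bright points z 2..12mm near
    h=(np.hypot(P[...,0]-.52,P[...,1]+.32)<.13)&(abs(P[...,2]-.006)<.005)&(hsv[...,1]<60)&(p.max(2)>90)
    H=P[h][:,:2]@np.stack([xh,yh])[:,:2].T
    print('  base',h.sum(),np.median(P[h][:,2]),'xh',np.percentile(H[:,0],[0,1,99,100]).round(4),'yh',np.percentile(H[:,1],[0,1,99,100]).round(4))
    print('  expected from grip xh:', )
o=get_obs(); M=R.from_quat(o['tcp_rot']).as_matrix(); print(M.round(3))
```

```text
scene 186 x [0.5491 0.5528 0.559  0.5613 0.5628] y [0.0746 0.1052 0.2265] z [-0.1415 -0.1388 -0.1283 -0.1216 -0.1202]
  topface 78 [ 0.5428  0.1217 -0.1144] [0.5489 0.6872 0.369 ] grip centre [ 0.4815 -0.2585  0.1628]
  base 841 0.005563297908907305 xh [0.5164 0.5241 0.6677 0.6688] yh [0.0532 0.0567 0.1539 0.1547]
  expected from grip xh:
top 188 x [0.0162 0.5464 0.554  0.5589 0.5593] y [0.0766 0.1089 0.8176] z [-0.14   -0.1324 -0.1226 -0.1199  0.1824]
  topface 10 [0.0171 0.8141 0.1813] [0.0112 0.0105 0.0078] grip centre [0.4822 0.6597 0.156 ]
  base 906 0.005228480100965882 xh [0.5163 0.5176 0.6656 0.668 ] yh [0.0558 0.059  0.156  0.1571]
  expected from grip xh:
[[ 0.938 -0.     0.345]
 [-0.345 -0.001  0.938]
 [ 0.    -1.    -0.001]]
```

```bash
cat > plan.py <<'E'
from h import *
import json
Z=np.array([0,0,1.])
def sc(yaw,tilt=0.):   # scale axes (columns x,y,z), yaw of y axis in deg, lean deg towards -x
    a=np.radians(yaw); y=np.array([np.cos(a),np.sin(a),0]); xh=np.array([np.sin(a),-np.cos(a),0]); t=np.radians(tilt)
    z=-np.sin(t)*xh+np.cos(t)*Z; return np.stack([np.cross(y,z),y,z],1)
def tool(S): # tool axes from scale axes: y=-zs, z=xs
    return np.stack([-S[:,1],-S[:,2],S[:,0]],1)
def pose(grip,S): T=tool(S); return np.asarray(grip)+hold_point_z*T[:,1],T
def cur():
    o=get_obs(); return o['tool_pos'],R.from_quat(o['tcp_rot']).as_matrix()
def rows(p0,T0,wps,f,step=.05,ang=9.):
    """wps list of (p,T[,step])"""
    out=[];p,T=p0.copy(),T0.copy()
    for w in wps:
        st=w[2] if len(w)>2 else step
        while 1:
            dp=w[0]-p; rv=R.from_matrix(T.T@w[1]).as_rotvec(degrees=True)
            n=max(np.linalg.norm(dp)/st,np.linalg.norm(rv)/ang)
            if n<.02 or (np.linalg.norm(dp)<6e-4 and np.linalg.norm(rv)<.15): break
            n=max(1,int(np.ceil(n-.02)))
            s=np.round(T.T@dp/n,4); r=np.round(rv/n,1)
            out.append([f,s.tolist(),r.tolist()]); p=p+T@s; T=T@R.from_rotvec(r,degrees=True).as_matrix()
            if n==1: break
    for i in range(0,len(out),12): print(json.dumps(out[i:i+12]).replace(' ',''))
    print('end',p.round(4)); return p,T
GRIP=np.array([.4808,-.2787,.1622]); YH=48.9
E
python3 - <<'E'
from plan import *
for n in('scene','top'):
    p,d=load(n,0);P=cloud(n,d); q=P[(P[...,0]>.15)&(P[...,0]<.6)&(P[...,1]>.42)&(P[...,1]<.95)&(P[...,2]>.03)]
    print(n,q[q[:,2]<.5].max(0),q[:,:].min(0)); s=q[(q[:,1]<.62)]; print(s[:,2].max() if len(s) else 0)
p,T=cur(); S=sc(YH,30)
up=(p+[0,0,.1],T)
# arc: waypoints rotating
w=[up]
for az,r,z in ((45,.62,.33),(20,.58,.33),(-5,.56,.33)):
    a=np.radians(az); w.append((np.array([r*np.cos(a),r*np.sin(a),z]),tool(sc(az+90))))
pre=pose(GRIP+.09*S[:,2],S); w.append(pre)
rows(p,T,w,-1,step=.055,ang=9.5)
E
```

```text
scene [0.5657705  0.77572754 0.47577504] [0.18574779 0.54452357 0.03007268]
0.3489261024389305
top [0.59677107 0.72976246 0.34918311] [0.18644748 0.51440667 0.03011701]
0.34918311125982626
[[-1,[0.0,-0.05,-0.0001],[0.0,0.0,0.0]],[-1,[0.0,-0.05,-0.0],[0.0,0.0,0.0]],[-1,[0.0433,-0.002,-0.027],[0.0,4.1,0.0]],[-1,[0.0451,-0.002,-0.0238],[0.0,4.1,0.0]],[-1,[0.0467,-0.002,-0.0205],[0.0,4.1,0.0]],[-1,[0.0481,-0.002,-0.0171],[0.0,4.2,0.0]],[-1,[0.0492,-0.0019,-0.0135],[0.0,4.1,0.0]],[-1,[0.0501,-0.002,-0.01],[0.1,4.2,0.0]],[-1,[0.049,0.0,-0.0189],[-0.0,5.0,0.0]],[-1,[0.0505,0.0,-0.0145],[-0.0,5.0,0.0]],[-1,[0.0515,0.0,-0.0101],[-0.0,5.0,0.0]],[-1,[0.0523,0.0001,-0.0055],[-0.0,5.0,0.0]]]
[[-1,[0.0525,0.0,-0.0009],[-0.0,5.0,0.0]],[-1,[0.0473,0.0,-0.0145],[-0.0,5.0,0.0]],[-1,[0.0484,0.0,-0.0103],[-0.0,5.0,0.0]],[-1,[0.0491,0.0,-0.0061],[-0.0,5.0,0.0]],[-1,[0.0495,0.0,-0.0017],[-0.0,5.0,0.0]],[-1,[0.0495,0.0,0.0026],[-0.0,5.0,0.0]],[-1,[0.0429,0.0212,-0.0171],[5.8,7.0,-1.9]],[-1,[0.0442,0.0211,-0.0139],[5.8,7.1,-1.9]],[-1,[0.045,0.0213,-0.0106],[5.8,7.0,-1.9]],[-1,[0.0453,0.022,-0.0072],[5.8,7.1,-1.9]],[-1,[0.0453,0.0228,-0.0039],[5.7,7.0,-1.9]]]
end [ 0.4539 -0.2553  0.2239]
```

Run:
```python
from plan import *
p,d=load('top',0);P=cloud('top',d)
for u,v in((40,213),(60,195),(85,225),(115,225),(20,215),(5,215),(66,240)): print(u,v,P[v,u].round(3))
p,d=load('scene',0);P=cloud('scene',d)
for u,v in((400,72),(403,60),(395,95),(390,120),(365,35),(395,35)): print(u,v,P[v,u].round(3))
```

```text
40 213 [0.404 0.624 0.245]
60 195 [0.459 0.641 0.161]
85 225 [0.387 0.582 0.146]
115 225 [0.397 0.567 0.036]
20 215 [0.398 0.657 0.258]
5 215 [0.399 0.697 0.249]
66 240 [0.349 0.613 0.165]
400 72 [0.403 0.656 0.244]
403 60 [0.403 0.657 0.295]
395 95 [0.411 0.639 0.151]
390 120 [0.421 0.623 0.037]
365 35 [0.244 0.632 0.346]
395 35 [0.311 0.744 0.319]
```

Run:
```python
from plan import *
p,T=cur(); S=sc(YH,30)
w=[(p+[0,0,.12],T)]
for az,r,z in ((58,.54,.34),(30,.56,.34),(-5,.56,.34)):
    a=np.radians(az); w.append((np.array([r*np.cos(a),r*np.sin(a),z]),tool(sc(az+90))))
w.append(pose(GRIP+.09*S[:,2],S))
rows(p,T,w,-1,step=.06,ang=10)
```

```text
[[-1,[0.0,-0.06,-0.0001],[0.0,0.0,0.0]],[-1,[0.0,-0.06,-0.0001],[0.0,0.0,0.0]],[-1,[0.0276,-0.0005,-0.049],[0.0,2.9,0.0]],[-1,[0.03,-0.0005,-0.0475],[0.0,3.0,0.0]],[-1,[0.0325,-0.0004,-0.0459],[0.0,2.9,0.0]],[-1,[0.0347,-0.0005,-0.0442],[0.1,3.0,0.0]],[-1,[0.0526,0.0,-0.0091],[-0.0,5.6,0.0]],[-1,[0.0532,0.0,-0.0039],[-0.0,5.6,0.0]],[-1,[0.0533,0.0,0.0013],[-0.0,5.6,0.0]],[-1,[0.053,0.0001,0.0065],[-0.0,5.6,0.0]],[-1,[0.0521,0.0,0.0116],[-0.0,5.6,0.0]],[-1,[0.0535,-0.0,-0.0169],[-0.0,5.8,-0.0]]]
[[-1,[0.055,-0.0,-0.0114],[-0.0,5.8,-0.0]],[-1,[0.0558,-0.0,-0.0058],[-0.0,5.8,-0.0]],[-1,[0.0561,-0.0,-0.0001],[-0.0,5.9,-0.0]],[-1,[0.0559,-0.0,0.0057],[-0.0,5.8,-0.0]],[-1,[0.055,-0.0,0.0114],[-0.0,5.9,-0.0]],[-1,[0.043,0.0232,-0.0171],[5.8,7.0,-1.9]],[-1,[0.0441,0.0231,-0.0141],[5.8,7.1,-1.9]],[-1,[0.0449,0.0233,-0.011],[5.8,7.0,-1.9]],[-1,[0.0452,0.0238,-0.0078],[5.8,7.1,-1.9]],[-1,[0.0452,0.0247,-0.0047],[5.8,7.0,-1.9]]]
end [ 0.454  -0.2553  0.2238]
```

```bash
python3 -m jog '[[-1,[0,-0.06,0],[0,0,0]],[-1,[0,-0.06,0],[0,0,0]],[-1,[0.028,0,-0.049],[0,3,0]],[-1,[0.03,0,-0.047],[0,3,0]],[-1,[0.032,0,-0.046],[0,3,0]],[-1,[0.035,0,-0.044],[0,3,0]],[-1,[0.053,0,-0.009],[0,5.6,0]],[-1,[0.053,0,-0.004],[0,5.6,0]],[-1,[0.053,0,0.001],[0,5.6,0]],[-1,[0.053,0,0.006],[0,5.6,0]],[-1,[0.052,0,0.011],[0,5.6,0]]]' 60
python3 - <<'E'
from plan import *
p,T=cur(); S=sc(YH,30); w=[]
for az,r,z in ((-5,.56,.34),):
    a=np.radians(az); w.append((np.array([r*np.cos(a),r*np.sin(a),z]),tool(sc(az+90))))
w.append(pose(GRIP+.09*S[:,2],S))
rows(p,T,w,-1,step=.055,ang=9.5)
E
```

```text
time: 1.48
tool_pos: [0.4843, 0.2781, 0.3385]
tcp_rot: [0.611, -0.356, 0.356, -0.611]
contact_force: [0.7, 0.2, 0.2]
opening: 0.0932
[[-1,[0.0458,-0.0002,-0.0139],[0.0,4.9,0.0]],[-1,[0.0468,-0.0002,-0.01],[0.0,5.0,0.0]],[-1,[0.0475,-0.0002,-0.0059],[0.0,4.9,0.0]],[-1,[0.0478,-0.0002,-0.0018],[0.0,5.0,0.0]],[-1,[0.0478,-0.0002,0.0024],[0.0,4.9,0.0]],[-1,[0.0475,-0.0002,0.0065],[0.0,5.0,0.0]],[-1,[0.0467,-0.0002,0.0106],[0.0,4.9,0.0]],[-1,[0.0429,0.0232,-0.0171],[5.8,7.1,-1.9]],[-1,[0.0441,0.0231,-0.0141],[5.8,7.0,-1.9]],[-1,[0.0449,0.0233,-0.011],[5.8,7.1,-1.9]],[-1,[0.0452,0.0239,-0.0077],[5.8,7.0,-1.9]],[-1,[0.0452,0.0247,-0.0047],[5.8,7.1,-1.8]]]
end [ 0.454  -0.2553  0.2238]
```

```bash
python3 -m jog '[[-1,[0.046,0,-0.014],[0,4.9,0]],[-1,[0.047,0,-0.01],[0,5,0]],[-1,[0.047,0,-0.006],[0,4.9,0]],[-1,[0.048,0,-0.002],[0,5,0]],[-1,[0.048,0,0.002],[0,4.9,0]],[-1,[0.047,0,0.006],[0,5,0]],[-1,[0.047,0,0.011],[0,4.9,0]],[-1,[0.043,0.023,-0.017],[5.8,7.1,-1.9]],[-1,[0.044,0.023,-0.014],[5.8,7,-1.9]],[-1,[0.045,0.023,-0.011],[5.8,7.1,-1.9]],[-1,[0.045,0.024,-0.008],[5.8,7,-1.9]],[-1,[0.045,0.025,-0.005],[5.8,7.1,-1.8]]]'
python3 -m jog '[[-1,[0,0,0],[0,0,0]]]'
python3 - <<'E'
from plan import *
p,T=cur(); S=sc(YH,30)
print(get_obs()['joint_positions'].round(2))
rows(p,T,[pose(GRIP+.09*S[:,2],S)],-1)
o=shot(1); crop('scene',o['scene'][0],160,180,200,150,4,'s1'); crop('top',o['top'][0],340,100,180,140,4,'t1')
E
```

```text
time: 2.98
tool_pos: [0.4672, -0.2182, 0.2395]
tcp_rot: [0.249, -0.481, 0.749, -0.383]
contact_force: [0.1, 1.5, -0.3]
opening: 0.0929
time: 3.1
tool_pos: [0.4705, -0.2172, 0.2407]
tcp_rot: [0.249, -0.48, 0.748, -0.385]
contact_force: [0.9, 0.4, -0.7]
opening: 0.093
[-0.41  0.26  0.79  2.38 -0.35  0.18  0.04]
[[-1,[0.0405,0.019,0.0008],[5.5,5.2,-2.4]]]
end [ 0.454  -0.2553  0.2239]
```

View pics/s1.png

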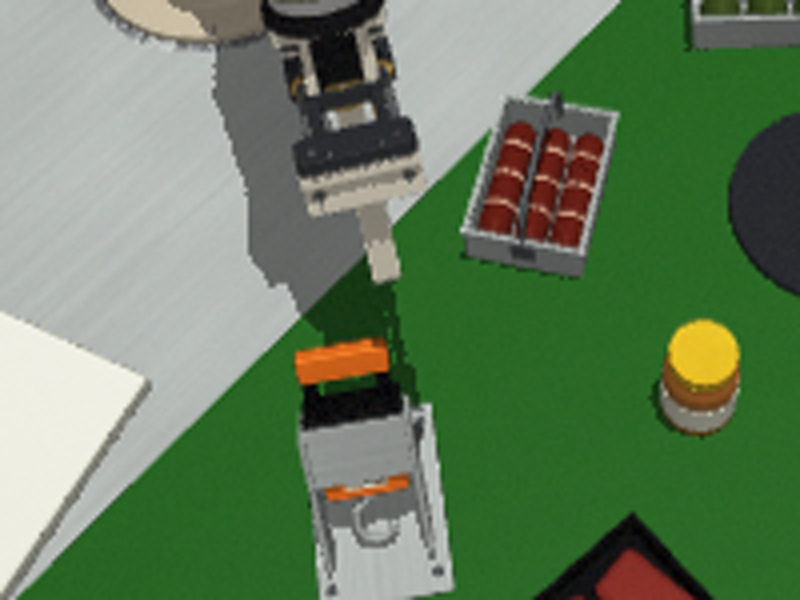

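View pics/t1.png

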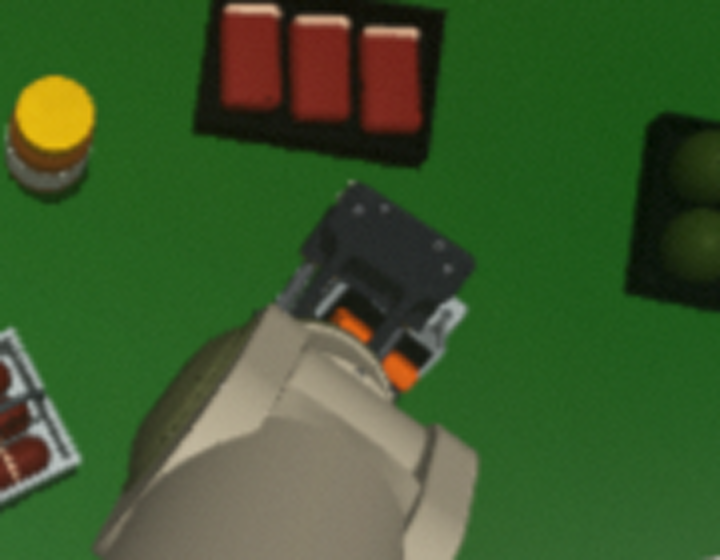

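The gripper stopped about 40 mm short, with its fingers at (385,275) in the scene crop and the handle in front at (342,360). I'll command the remainder to find out whether speed or reach was the limit.

```bash
python3 -m jog '[[-1,[0.02,0.01,0],[2.8,2.6,-1.2]],[-1,[0.02,0.009,0.001],[2.8,2.6,-1.2]],[-1,[0,0,0],[0,0,0]]]'
python3 - <<'E'
from plan import *
p,T=cur(); S=sc(YH,30)
print(get_obs()['joint_positions'].round(2))
rows(p,T,[pose(GRIP+.09*S[:,2],S)],-1)
E
```

```text
time: 3.58
tool_pos: [0.4668, -0.2327, 0.2358]
tcp_rot: [0.224, -0.472, 0.765, -0.376]
contact_force: [-0.2, 0.1, -0.5]
opening: 0.0929
[-0.43  0.29  0.87  2.41 -0.9   0.12  0.57]
[[-1,[0.0259,0.0121,-0.0019],[3.0,2.4,-2.0]]]
end [ 0.454  -0.2553  0.2239]
```

```bash
cat > kin.py <<'E'
from plan import *
import itertools
from scipy.optimize import least_squares
def fk(q,th):
    s,o,d=th
    M=np.eye(4)
    def rz(a): m=np.eye(4); m[:3,:3]=R.from_euler('z',a).as_matrix(); return m
    def ry(a): m=np.eye(4); m[:3,:3]=R.from_euler('y',a).as_matrix(); return m
    def tz(a): m=np.eye(4); m[2,3]=a; return m
    A=rz(s[0]*q[0]+o[0])@tz(d[0])@ry(q[1])@rz(s[1]*q[2])@tz(d[1])@ry(q[3])@rz(s[2]*q[4])@tz(d[2])@ry(q[5])@rz(s[3]*q[6]+o[1])@tz(d[3])
    return A
# tool y along flange z
C=np.array([[1,0,0],[0,0,1],[0,-1,0]]).T
E
python3 - <<'E'
from kin import *
o=get_obs(); 
D=[(np.array([-1.29465645,0.60014452,-0.00252864,1.60011241,0.00180807,0.94292323,-0.07982613]),np.array([0.25039275,0.67986644,0.21775242]),R.from_quat([0.69669164,-0.12413515,0.12405061,-0.69557363]).as_matrix()),
 (np.array([-0.41,0.26,0.79,2.38,-0.35,0.18,0.04]),np.array([0.4705,-0.2172,0.2407]),R.from_quat([0.249,-0.48,0.748,-0.385]).as_matrix()),
 (np.array(o['joint_positions']),o['tool_pos'],R.from_quat(o['tcp_rot']).as_matrix())]
best=[]
for s in itertools.product([1,-1],repeat=4):
  for o0 in np.arange(-3,3.2,1.5):
    def f(v):
        r=[]
        for q,p,T in D:
            A=fk(q,(s,v[:2],v[2:6])); 
            r+=list(A[:3,3]-p)+list(.3*(A[:3,2]-T[:,1]))+list(.3*(A[:3,0]-T[:,2])) 
        return r
    k=least_squares(f,[o0,0,.3,.4,.4,.3]); best.append((k.cost,s,k.x.round(4)))
    
best.sort(key=lambda b:b[0])
for b in best[:4]: print(b)
E
```

```text
(np.float64(0.00011639728853278588), (-1, -1, -1, -1), array([-0.0751,  3.0717,  0.3427,  0.6434,  0.447 ,  0.3912]))
(np.float64(0.00011639728853280745), (-1, -1, -1, -1), array([-0.0751, -3.2115,  0.3427,  0.6434,  0.447 ,  0.3912]))
(np.float64(0.00011639728853281264), (-1, -1, -1, -1), array([-0.0751, -3.2115,  0.3427,  0.6434,  0.447 ,  0.3912]))
(np.float64(0.010837833712660979), (-1, -1, 1, 1), array([-0.0275, -2.6947,  0.2419,  0.7024,  0.4212,  0.3702]))
```

```bash
cat >> kin.py <<'E'
TH=((-1,-1,-1,-1),(-0.0751,3.0717),(.3427,.6434,.447,.3912))
LO=np.array([-2.57,-.35,-1.29,.11,-1.05,.11,-2.63]);HI=np.array([2.57,1.97,1.29,2.56,4.19,1.86,2.63])
def ik(p,T,q0,w=0):
    def f(q):
        A=fk(q,TH); return np.r_[A[:3,3]-p,.3*(A[:3,2]-T[:,1]),.3*(A[:3,0]-T[:,2]),w*(q-q0)]
    k=least_squares(f,np.clip(q0,LO+.01,HI-.01),bounds=(LO,HI)); return k.x,np.linalg.norm(f(k.x)[:9])
E
python3 - <<'E'
from kin import *
S=sc(YH,30); rng=np.random.default_rng(0)
def test(nm,p,T):
    sol=[]
    for i in range(25):
        q0=LO+rng.random(7)*(HI-LO)
        q,e=ik(p,T,q0)
        if e<1e-4: sol.append(q)
    print(nm,len(sol)); 
    sol.sort(key=lambda q:abs(q[2]))
    for q in sol[:5]: print('   ',q.round(2))
for h in (0,.05,.09,.125): test(f'grip+{h}',*pose(GRIP+h*S[:,2],S))
for yaw in (26.4,206.4):
    S2=sc(yaw); y=S2[:,1]
    for off in (0,-.03): test(f'hook yaw{yaw} off{off}',*pose(np.array([.4387,-.0195,.098+.089+.043])+off*y,S2))
E
```

```text
grip+0 18
    [ 0.64  0.48 -0.39  2.48  2.29  0.44 -2.63]
    [ 0.64  0.48 -0.39  2.48  2.29  0.44 -2.63]
    [ 0.64  0.48 -0.39  2.48  2.29  0.44 -2.63]
    [ 0.64  0.48 -0.39  2.48  2.29  0.44 -2.63]
    [ 0.64  0.48 -0.39  2.48  2.29  0.44 -2.63]
grip+0.05 18
    [ 0.45  0.33 -0.15  2.49  2.27  0.27 -2.63]
    [ 0.45  0.33 -0.15  2.49  2.27  0.27 -2.63]
    [ 0.45  0.33 -0.15  2.49  2.27  0.27 -2.63]
    [ 0.45  0.33 -0.15  2.49  2.27  0.27 -2.63]
    [ 0.45  0.33 -0.15  2.49  2.27  0.27 -2.63]
grip+0.09 21
    [ 0.27  0.23  0.05  2.48  2.03  0.16 -2.39]
    [ 0.4   0.23 -0.1   2.48  1.93  0.2  -2.29]
    [ 0.2   0.23  0.14  2.48  2.11  0.14 -2.46]
    [ 0.2   0.23  0.15  2.48  2.11  0.14 -2.47]
    [ 0.18  0.23  0.17  2.48  2.13  0.14 -2.49]
grip+0.125 19
    [ 0.37  0.14 -0.09  2.47  1.42  0.19 -1.79]
    [ 0.22  0.14  0.09  2.47  1.4   0.16 -1.76]
    [ 0.17  0.14  0.14  2.47  1.39  0.15 -1.75]
    [ 0.08  0.15  0.26  2.47  1.36  0.13 -1.72]
    [ 0.02  0.15  0.32  2.47  1.34  0.11 -1.7 ]
hook yaw26.4 off0 8
    [ 0.06  0.28 -0.12  2.23  0.05  0.64 -1.2 ]
    [-0.35  0.29  0.41
[... 262 characters left out ...]
.03  2.28 -0.01  0.62 -1.09]
    [-0.15  0.25  0.19  2.28 -0.08  0.62 -1.01]
    [-0.19  0.25  0.24  2.28 -0.1   0.62 -0.98]
    [-0.26  0.25  0.33  2.28 -0.14  0.62 -0.94]
hook yaw206.4 off0 18
    [-0.16  0.28  0.16  2.23 -0.07  0.64  2.09]
    [ 0.12  0.28 -0.19  2.23  0.09  0.64  1.9 ]
    [ 0.13  0.28 -0.21  2.23  0.09  0.64  1.9 ]
    [ 0.18  0.28 -0.27  2.23  0.12  0.64  1.86]
    [ 0.39  0.31 -0.53  2.23  0.25  0.66  1.71]
hook yaw206.4 off-0.03 14
    [-0.1   0.3   0.05  2.18 -0.03  0.66  2.  ]
    [-0.02  0.3  -0.06  2.18  0.03  0.66  1.94]
    [ 0.13  0.31 -0.24  2.18  0.12  0.66  1.84]
    [-0.28  0.31  0.28  2.18 -0.14  0.66  2.13]
    [-0.35  0.32  0.37  2.18 -0.19  0.67  2.19]
```

Run:
```python
from kin import *
S=sc(YH,30); rng=np.random.default_rng(1)
F=np.diag([-1,1,-1])
for g in (1,-1):
  for h in (0,.03,.07,.12):
    p,T=pose(GRIP+h*S[:,2],S); T=T if g==1 else T@F
    sol=[]
    for i in range(60):
        q,e=ik(p,T,LO+rng.random(7)*(HI-LO))
        if e<1e-4 and not any(np.abs(q-s).max()<.25 for s in sol): sol.append(q)
    sol.sort(key=lambda q:q[2]); print(g,h)
    for q in sol: print('   ',q.round(2))
```

```text
1 0
    [ 1.01  0.64 -0.98  2.48  1.95  0.76 -2.29]
    [ 0.85  0.54 -0.71  2.48  2.08  0.59 -2.42]
    [ 0.64  0.48 -0.39  2.48  2.29  0.44 -2.63]
    [0.05 0.48 0.42 2.48 3.34 0.3  2.6 ]
    [-0.1   0.52  0.64  2.48  3.7   0.34  2.25]
    [-0.35  0.68  1.07  2.48  4.19  0.57  1.76]
1 0.03
    [ 1.15  0.7  -1.26  2.49  1.78  0.91 -2.17]
    [ 0.99  0.53 -0.93  2.49  1.9   0.65 -2.27]
    [ 0.83  0.45 -0.66  2.49  2.02  0.5  -2.38]
    [ 0.63  0.4  -0.38  2.49  2.19  0.38 -2.55]
    [0.01 0.41 0.45 2.49 3.33 0.23 2.62]
    [-0.18  0.46  0.72  2.49  3.83  0.29  2.12]
    [-0.36  0.56  1.02  2.49  4.19  0.44  1.77]
1 0.07
    [ 1.19  0.56 -1.27  2.49  1.68  0.79 -2.1 ]
    [ 1.03  0.4  -0.94  2.49  1.77  0.55 -2.17]
    [ 0.86  0.34 -0.69  2.49  1.85  0.42 -2.23]
    [ 0.65  0.3  -0.42  2.49  1.96  0.32 -2.33]
    [ 0.3   0.28  0.03  2.49  2.28  0.19 -2.63]
    [-0.11  0.32  0.56  2.49  3.44  0.13  2.51]
    [-0.23  0.35  0.72  2.49  3.85  0.17  2.11]
    [-0.37  0.4   0.93  2.49  4.19  0.25  1.77]
1 0.12
    [ 1.19  0.28 -1.1   2.48  1.51  0.48 -1.93]
    [ 0.91  0.2  -0.72  2.48  1.5
[... 570 characters left out ...]
 0.05 2.49 2.62 0.26 0.18]
    [ 0.02  0.41  0.44  2.49  3.31  0.23 -0.51]
    [-0.31  0.53  0.93  2.49  4.1   0.38 -1.28]
-1 0.07
    [ 1.14  0.49 -1.14  2.49  1.72  0.68  1.02]
    [ 0.81  0.33 -0.63  2.49  1.87  0.4   0.89]
    [ 0.62  0.3  -0.37  2.49  1.98  0.31  0.79]
    [ 0.39  0.28 -0.08  2.49  2.17  0.22  0.61]
    [0.15 0.28 0.22 2.49 2.55 0.15 0.24]
    [ 0.02  0.3   0.38  2.49  2.92  0.13 -0.12]
    [-0.19  0.33  0.66  2.49  3.71  0.15 -0.9 ]
    [-0.31  0.37  0.84  2.49  4.06  0.21 -1.24]
-1 0.12
    [ 1.2   0.29 -1.12  2.48  1.51  0.49  1.21]
    [ 0.82  0.18 -0.61  2.48  1.51  0.3   1.24]
    [ 0.45  0.16 -0.17  2.48  1.5   0.2   1.27]
    [0.22 0.15 0.09 2.48 1.49 0.15 1.29]
```

```bash
cat >> kin.py <<'E'
def toolpose(q):
    A=fk(q,TH); T=np.stack([np.cross(A[:3,2],A[:3,0]),A[:3,2],A[:3,0]],1); return A[:3,3],T
def jac(q):
    p,T=toolpose(q); J=np.zeros((6,7))
    for i in range(7):
        d=np.zeros(7); d[i]=1e-5; p2,T2=toolpose(q+d); J[:3,i]=(p2-p)/1e-5; J[3:,i]=R.from_matrix(T2@T.T).as_rotvec()/1e-5
    return J
def simrows(q,rows,lam=0.02,sub=5,W=None,nul=0):
    p,T=toolpose(q); q=q.copy()
    for r in rows:
        p1=p+T@np.array(r[1]); T1=T@R.from_rotvec(r[2],degrees=True).as_matrix()
        for k in range(sub):
            a=(k+1)/sub; pt=p+(p1-p)*a; Tt=T@R.from_rotvec(np.array(r[2])*a,degrees=True).as_matrix()
            for _ in range(2):
                pc,Tc=toolpose(q); e=np.r_[pt-pc,R.from_matrix(Tt@Tc.T).as_rotvec()]
                J=jac(q); q=np.clip(q+J.T@np.linalg.solve(J@J.T+lam**2*np.eye(6),e),LO,HI)
        p,T=p1,T1
    return q
E
python3 - <<'E'
from kin import *
q=np.array([-1.29465645,0.60014452,-0.00252864,1.60011241,0.00180807,0.94292323,-0.07982613])
r1=[[-1,[0,-0.06,0],[0,0,0]],[-1,[0,-0.06,0],[0,0,0]],[-1,[0.028,0,-0.049],[0,3,0]],[-1,[0.03,0,-0.047],[0,3,0]],[-1,[0.032,0,-0.046],[0,3,0]],[-1,[0.035,0,-0.044],[0,3,0]],[-1,[0.053,0,-0.009],[0,5.6,0]],[-1,[0.053,0,-0.004],[0,5.6,0]],[-1,[0.053,0,0.001],[0,5.6,0]],[-1,[0.053,0,0.006],[0,5.6,0]],[-1,[0.052,0,0.011],[0,5.6,0]]]
r2=[[-1,[0.046,0,-0.014],[0,4.9,0]],[-1,[0.047,0,-0.01],[0,5,0]],[-1,[0.047,0,-0.006],[0,4.9,0]],[-1,[0.048,0,-0.002],[0,5,0]],[-1,[0.048,0,0.002],[0,4.9,0]],[-1,[0.047,0,0.006],[0,5,0]],[-1,[0.047,0,0.011],[0,4.9,0]],[-1,[0.043,0.023,-0.017],[5.8,7.1,-1.9]],[-1,[0.044,0.023,-0.014],[5.8,7,-1.9]],[-1,[0.045,0.023,-0.011],[5.8,7.1,-1.9]],[-1,[0.045,0.024,-0.008],[5.8,7,-1.9]],[-1,[0.045,0.025,-0.005],[5.8,7.1,-1.8]]]
for lam in (.001,.05,.2):
    a=simrows(q,r1,lam); b=simrows(a,r2[:7],lam); print(lam,a.round(2),b.round(2),simrows(b,r2[7:],lam).round(2))
print(get_obs()['joint_positions'].round(2))
E
```

```text
0.001 [-0.83  0.28  0.29  1.84 -0.09  1.03  0.02] [-0.4   0.3   0.54  1.85 -0.18  1.04  0.13] [-0.12  0.23  0.53  2.49 -0.3   0.11 -0.04]
0.05 [-0.83  0.28  0.29  1.84 -0.09  1.03  0.02] [-0.4   0.3   0.54  1.85 -0.18  1.04  0.13] [-0.13  0.23  0.55  2.49 -0.29  0.11 -0.05]
0.2 [-0.83  0.28  0.29  1.85 -0.09  1.03  0.02] [-0.4   0.3   0.54  1.85 -0.18  1.04  0.13] [-0.27  0.22  0.7   2.46 -0.22  0.11 -0.12]
[-0.43  0.29  0.87  2.41 -0.9   0.12  0.57]
```

```bash
cat >> kin.py <<'E'
import io,contextlib
def getrows(p,T,w,step,ang,f=-1):
    b=io.StringIO()
    with contextlib.redirect_stdout(b): e=rows(p,T,w,f,step,ang)
    L=[json.loads(l) for l in b.getvalue().split('\n') if l.startswith('[[')]
    return sum(L,[]),e
def wp(az,r,z,tz):
    a=np.radians(az); return np.array([r*np.cos(a),r*np.sin(a),z]),tool(sc(tz+90))
def wpT(p,T,W,n=4): # spherical-ish interpolation of (az,r,z,tz) list W -> waypoints
    out=[]
    for a,b in zip(W[:-1],W[1:]):
        for k in range(1,n+1): out.append(wp(*(np.array(a)+(np.array(b)-np.array(a))*k/n)))
    return out
F=np.diag([-1.,1,-1])
E
python3 - <<'E'
from kin import *
q=get_obs()['joint_positions']; p,T=toolpose(q); print(p,cur()[0])
S=sc(YH,30)
W=[(-10,.58,.42,0),(0,.85,.42,20),(-45,.85,.42,30),(-90,.85,.42,40),(-90,.5,.42,50),(-55,.5,.42,85),(-30,.5,.42,105)]
wps=[wp(*W[0])]
for i in range(len(W)):
    w=[wp(*W[0])] if i==0 else wpT(p,T,W[i-1:i+1])
    r,(p,T)=getrows(p,T,w,.06,10); q=simrows(q,r); print(W[i],len(r),q.round(2))
pp,TT=pose(GRIP+.09*S[:,2],S)
for h in (.12,.09,.05,.02,0):
    pp,TT=pose(GRIP+h*S[:,2],S); r,(p,T)=getrows(p,T,[(pp,TT@F)],.06,10); q=simrows(q,r); print(h,len(r),q.round(2), np.linalg.norm(toolpose(q)[0]-p))
E
```

```text
[ 0.46859265 -0.23393187  0.23567979] [ 0.46684101 -0.23265677  0.23581487]
(-10, 0.58, 0.42, 0) 5 [-0.66  0.42  1.11  1.67 -0.39  1.3   0.53]
(0, 0.85, 0.42, 20) 8 [-0.41  0.78  0.86  0.96 -0.57  1.6   0.62]
(-45, 0.85, 0.42, 30) 12 [ 0.4   0.77  0.79  0.96 -0.51  1.58  1.55]
(-90, 0.85, 0.42, 40) 12 [ 1.21  0.75  0.72  0.96 -0.47  1.57  2.48]
(-90, 0.5, 0.42, 50) 8 [ 0.81  0.18  0.82  1.82 -0.14  1.2   2.55]
(-55, 0.5, 0.42, 85) 8 [ 0.42  0.15  0.54  1.82 -0.08  1.19  2.48]
(-30, 0.5, 0.42, 105) 4 [ 0.15  0.14  0.35  1.82 -0.05  1.19  2.35]
0.12 5 [-0.29  0.19  0.69  2.47  0.78  0.11  2.01] 0.03335377570266004
0.09 1 [-0.27  0.27  0.73  2.49  0.84  0.11  1.97] 0.07961035042832434
0.05 1 [-0.26  0.39  0.81  2.5   0.94  0.11  1.89] 0.14748456906848106
0.02 1 [-0.26  0.5   0.89  2.51  1.05  0.11  1.81] 0.20880458428445223
0 1 [-0.26  0.57  0.96  2.52  1.15  0.11  1.73] 0.2573164613512745
```

Run:
```python
from kin import *
S=sc(YH,30)
q0=get_obs()['joint_positions']
def run(W,show=True):
    q=q0.copy(); p,T=toolpose(q); n=0
    for i in range(len(W)):
        w=[wp(*W[0])] if i==0 else wpT(p,T,W[i-1:i+1])
        r,(p,T)=getrows(p,T,w,.06,10.5); q=simrows(q,r,sub=3); n+=len(r)
        if show: print(W[i],len(r),q.round(2))
    for h in (.12,.06,0):
        pp,TT=pose(GRIP+h*S[:,2],S); r,(p,T)=getrows(p,T,[(pp,TT@F)],.06,10); q=simrows(q,r,sub=3); n+=len(r); print(h,len(r),q.round(2), np.linalg.norm(toolpose(q)[0]-p))
    print(n)
run([(-10,.5,.45,-10),(60,.5,.45,60),(60,.75,.5,75),(0,.75,.5,45),(-80,.75,.5,30),(-80,.48,.42,50),(-30,.5,.42,105)])
run([(-10,.5,.45,-10),(85,.5,.45,85),(75,.75,.5,90),(0,.75,.5,60),(-90,.75,.5,30),(-90,.48,.42,40),(-30,.5,.42,105)])
```

```text
(-10, 0.5, 0.45, -10) 5 [-0.86  0.25  1.2   1.77 -0.24  1.29  0.23]
(60, 0.5, 0.45, 60) 12 [-1.74  0.15  0.72  1.77 -0.1   1.26  0.06]
(60, 0.75, 0.5, 75) 8 [-1.44  0.54  0.62  1.12 -0.31  1.56  0.43]
(0, 0.75, 0.5, 45) 16 [-0.46  0.57  0.77  1.12 -0.39  1.59  1.01]
(-80, 0.75, 0.5, 30) 20 [ 0.92  0.58  0.82  1.12 -0.42  1.6   2.17]
(-80, 0.48, 0.42, 50) 8 [ 0.6   0.15  0.83  1.86 -0.12  1.19  2.35]
(-30, 0.5, 0.42, 105) 8 [ 0.09  0.15  0.42  1.82 -0.06  1.19  2.37]
0.12 5 [-0.3   0.19  0.7   2.47  0.69  0.11  2.11] 0.034265008750416194
0.06 1 [-0.22  0.34  0.72  2.49  0.74  0.11  2.08] 0.11347694110740093
0 1 [-0.18  0.5   0.79  2.51  0.81  0.11  2.03] 0.20655498332894812
84
(-10, 0.5, 0.45, -10) 5 [-0.86  0.25  1.2   1.77 -0.24  1.29  0.23]
(85, 0.5, 0.45, 85) 16 [-2.01  0.13  0.52  1.77 -0.07  1.25  0.02]
(75, 0.75, 0.5, 90) 8 [-1.65  0.52  0.51  1.12 -0.25  1.55  0.38]
(0, 0.75, 0.5, 60) 20 [-0.42  0.55  0.69  1.12 -0.34  1.57  1.24]
(-90, 0.75, 0.5, 30) 20 [ 1.09  0.58  0.83  1.12 -0.42  1.6   2.34]
(-90, 0.48, 0.42, 40) 8 [ 0.73  0.15  0.88  1.86 -0.13  1.19  2.36]
(-30, 0.5, 0.42, 105) 12 [ 0.11  0.14  0.39  1.82 -0.06  1.19  2.36]
0.12 5 [-0.29  0.19  0.7   2.47  0.74  0.11  2.06] 0.033576132019548226
0.06 1 [-0.24  0.35  0.75  2.49  0.8   0.11  2.01] 0.11489674157109993
0 1 [-0.21  0.51  0.83  2.51  0.89  0.11  1.95] 0.2112328734575999
96
```

Run:
```python
from kin import *
S=sc(YH,30); rng=np.random.default_rng(2)
def Tphi(phi,g):
    T=tool(S); T=T if g==1 else T@F
    return T@R.from_rotvec([0,0,phi if g==1 else -phi],degrees=True).as_matrix()
for g in (1,-1):
  for phi in (-45,-30,-20,-10,10,20,30,45):
    T=Tphi(phi,g); out=[]
    for h in (.12,.0):
        p=GRIP+h*S[:,2]+hold_point_z*T[:,1]; sol=[]
        for i in range(30):
            q,e=ik(p,T,LO+rng.random(7)*(HI-LO))
            if e<1e-4: sol.append(q)
        if sol:
            s=np.array(sol); lo=s[(s[:,4]<1.2)]
            out.append((h,len(sol),len(lo), lo[np.argmin(abs(lo[:,2]))].round(2) if len(lo) else None))
        else: out.append((h,0))
    print(g,phi,'dir',T[:,1].round(2),out)
```

```text
1 -45 dir [-0.2  -0.77 -0.61] [(0.12, 15, 15, array([-0.13,  0.53, -0.04,  2.18,  0.99,  1.13, -1.88])), (0.0, 26, 19, array([-0.09,  0.74,  0.  ,  2.13,  1.12,  1.01, -2.01]))]
1 -30 dir [-0.   -0.66 -0.75] [(0.12, 12, 11, array([-0.07,  0.37, -0.03,  2.3 ,  1.08,  0.86, -1.85])), (0.0, 19, 4, array([-0.37,  0.66,  0.53,  2.27,  1.16,  0.44, -1.92]))]
1 -20 dir [ 0.13 -0.57 -0.81] [(0.12, 20, 11, array([-0.  ,  0.28,  0.  ,  2.37,  1.16,  0.65, -1.82])), (0.0, 20, 0, None)]
1 -10 dir [ 0.26 -0.45 -0.85] [(0.12, 15, 4, array([-0.43,  0.24,  0.68,  2.43,  1.1 ,  0.25, -1.59])), (0.0, 22, 0, None)]
1 10 dir [ 0.49 -0.19 -0.85] [(0.12, 11, 0, None), (0.0, 23, 0, None)]
1 20 dir [ 0.58 -0.05 -0.81] [(0.12, 11, 0, None), (0.0, 20, 0, None)]
1 30 dir [ 0.65  0.09 -0.75] [(0.12, 0), (0.0, 23, 0, None)]
1 45 dir [ 0.73  0.3  -0.61] [(0.12, 14, 14, array([ 1.84,  0.77, -1.25,  2.44, -1.05,  0.16,  1.36])), (0.0, 5, 0, None)]
-1 -45 dir [-0.2  -0.77 -0.61] [(0.12, 16, 16, array([-0.22,  0.53,  0.08,  2.18,  0.96,  1.08,  1.3 ])), (0.0, 23, 14, array([-0.14,  0.74,  0.08,  2.13,  1.1 ,  0.97,  1.16]))]
-1 -30 dir [-0.   -0.66 -0.75] [(0.12, 18, 13, array([-0.05,  0.37, -0.06,  2.3 ,  1.09,  0.87,  1.28])), (0.0, 16, 4, array([-0.41,  0.68,  0.58,  2.27,  1.13,  0.41,  1.26]))]
-1 -20 dir [ 0.13 -0.57 -0.81] [(0.12, 20, 10, array([-0.12,  0.28,  0.14,  2.37,  1.14,  0.61,  1.35])), (0.0, 15, 0, None)]
-1 -10 dir [ 0.26 -0.45 -0.85] [(0.12, 18, 6, array([-0.27,  0.22,  0.48,  2.43,  1.18,  0.31,  1.46])), (0.0, 25, 0, None)]
-1 10 dir [ 0.49 -0.19 -0.85] [(0.12, 17, 0, None), (0.0, 18, 0, None)]
-1 20 dir [ 0.58 -0.05 -0.81] [(0.12, 20, 0, None), (0.0, 22, 0, None)]
-1 30 dir [ 0.65  0.09 -0.75] [(0.12, 0), (0.0, 13, 0, None)]
-1 45 dir [ 0.73  0.3  -0.61] [(0.12, 3, 3, array([ 1.84,  0.77, -1.25,  2.44, -1.05,  0.16, -1.78])), (0.0, 9, 0, None)]
```

```bash
cat >> kin.py <<'E'
def gp(grip,yaw,tilt,phi,g=1):
    T=tool(sc(yaw,tilt)); T=T if g==1 else T@F
    T=T@R.from_rotvec([0,0,phi*g],degrees=True).as_matrix()
    return np.asarray(grip)+hold_point_z*T[:,1],T
E
python3 - <<'E'
from kin import *
S=sc(YH,30); y26=sc(26.4)[:,1]
PAN=np.array([.4387,-.0195,0]);BRD=np.array([.648,.1335,0])
for g in (1,-1):
 for phi in (-25,-32):
  q=get_obs()['joint_positions']; p,T=toolpose(q); print('g',g,phi)
  seq=[('up',)+wp(-25,.6,.40,-25 if g==1 else 60),('up2',)+((wp(-25,.55,.40,-40) if g==1 else wp(-25,.55,.40,120)))]
  for h in (.15,.12,.08,.04,0,.04,.08,.13): seq.append((f'grip{h}',)+gp(GRIP+h*S[:,2],YH,30,phi,g))
  seq.append(('out',)+gp([.42,-.16,.31],35,0,phi,g))
  seq.append(('pre',)+gp(PAN+[0,0,.27]-.045*y26,26.4,0,phi,g))
  seq.append(('pre',)+gp(PAN+[0,0,.23]-.03*y26,26.4,0,phi,g))
  seq.append(('hook',)+gp(PAN+[0,0,.23],26.4,0,phi,g))
  seq.append(('lift',)+gp(PAN+[0,0,.31],26.4,0,phi,g))
  seq.append(('brd',)+gp(BRD+[0,0,.31],26.4,0,phi,g))
  seq.append(('brd',)+gp(BRD+[0,0,.24],26.4,0,phi,g))
  seq.append(('unh',)+gp(BRD+[0,0,.24]-.05*y26,26.4,0,phi,g))
  for nm,pp,TT in seq:
    r,(p,T)=getrows(p,T,[(pp,TT)],.05,10); q=simrows(q,r,sub=3); print(nm,len(r),q.round(2), np.linalg.norm(toolpose(q)[0]-p).round(4))
E
```

```text
g 1 -25
up 4 [-0.39  0.49  1.16  1.66 -0.46  1.3   0.43] 0.0
up2 2 [-0.51  0.45  1.29  1.76 -0.46  1.28  0.2 ] 0.0006
grip0.15 4 [-1.    0.59  1.29  2.33  0.06  0.37 -0.65] 0.0385
grip0.12 1 [-0.91  0.63  1.21  2.34  0.04  0.3  -0.64] 0.0399
grip0.08 1 [-0.8   0.68  1.1   2.34  0.    0.22 -0.64] 0.0418
grip0.04 1 [-0.71  0.74  1.01  2.33 -0.02  0.15 -0.65] 0.0437
grip0 1 [-0.64  0.8   0.93  2.32 -0.04  0.11 -0.65] 0.047
grip0.04 1 [-0.71  0.74  1.01  2.33 -0.02  0.18 -0.65] 0.0447
grip0.08 1 [-0.8   0.68  1.1   2.33  0.    0.26 -0.64] 0.0425
grip0.13 1 [-0.94  0.62  1.23  2.33  0.05  0.36 -0.65] 0.0398
out 4 [-0.67  0.57  1.01  1.95 -0.12  1.16 -0.5 ] 0.0359
pre 3 [-0.85  0.61  1.02  2.02 -0.25  1.19 -0.73] 0.0343
pre 1 [-0.82  0.68  0.97  2.03 -0.3   1.13 -0.71] 0.0368
hook 1 [-0.82  0.7   0.95  1.97 -0.32  1.17 -0.73] 0.0385
lift 2 [-0.86  0.61  1.02  1.89 -0.24  1.32 -0.77] 0.0353
brd 6 [-0.79  0.88  0.89  1.31 -0.42  1.67 -0.95] 0.0488
brd 2 [-0.8   0.93  0.87  1.38 -0.46  1.56 -0.94] 0.0519
unh 1 [-0.83  0.88  0.89  1.52 -0.43  1.48 -0.9 ] 0.0489
g 1 -32
up 4 [-0.39  0.49  1.16 
[... 2374 characters left out ...]
0.69  2.27  0.93  0.45  1.46] 0.0
grip0 1 [-0.49  0.73  0.7   2.25  0.96  0.37  1.41] 0.0
grip0.04 1 [-0.52  0.64  0.69  2.27  0.93  0.45  1.46] 0.0
grip0.08 1 [-0.55  0.55  0.67  2.28  0.9   0.54  1.5 ] 0.0
grip0.13 1 [-0.6   0.44  0.66  2.28  0.86  0.66  1.55] 0.0
out 4 [-0.3   0.44  0.43  1.91  0.23  1.23  2.19] 0.0
pre 3 [-0.44  0.48  0.39  1.97  0.08  1.23  1.95] 0.0
pre 1 [-0.43  0.55  0.38  1.97  0.06  1.16  1.95] 0.0
hook 1 [-0.44  0.57  0.37  1.91  0.05  1.2   1.94] 0.0
lift 2 [-0.45  0.48  0.39  1.83  0.07  1.36  1.94] 0.0
brd 6 [-0.5   0.78  0.33  1.22 -0.05  1.7   1.85] 0.0
brd 2 [-0.5   0.84  0.32  1.29 -0.07  1.58  1.84] 0.0
unh 1 [-0.5   0.77  0.33  1.43 -0.05  1.5   1.85] 0.0
```

Run:
```python
from kin import *
p,T=cur()
r,e=getrows(p,T,[wp(-25,.58,.40,0),wp(-25,.56,.40,60),wp(-25,.55,.40,115)],.05,10.3)
for x in r: print(json.dumps(x))
```

```text
[-1, [-0.0057, -0.0243, 0.0245], [-5.2, -7.5, 1.7]]
[-1, [-0.0033, -0.0263, 0.0228], [-5.3, -7.5, 1.7]]
[-1, [-0.0013, -0.0283, 0.0206], [-5.2, -7.5, 1.7]]
[-1, [0.0004, -0.03, 0.018], [-5.3, -7.5, 1.6]]
[-1, [0.0018, -0.0315, 0.0149], [-5.2, -7.5, 1.7]]
[-1, [-0.0014, -0.0, -0.003], [-0.0, -10.0, 0.0]]
[-1, [-0.0019, -0.0, -0.0027], [-0.0, -10.0, 0.0]]
[-1, [-0.0024, -0.0, -0.0024], [-0.0, -10.0, 0.0]]
[-1, [-0.0027, -0.0, -0.0019], [-0.0, -10.0, 0.0]]
[-1, [-0.003, -0.0, -0.0014], [-0.0, -10.0, 0.0]]
[-1, [-0.0033, -0.0, -0.0008], [-0.0, -10.0, 0.0]]
[-1, [-0.0017, -0.0, -0.0001], [-0.0, -9.2, 0.0]]
[-1, [-0.0017, -0.0, 0.0001], [-0.0, -9.2, 0.0]]
[-1, [-0.0016, -0.0, 0.0004], [0.0, -9.1, 0.0]]
[-1, [-0.0015, -0.0, 0.0006], [0.0, -9.2, 0.0]]
[-1, [-0.0014, -0.0, 0.0008], [0.0, -9.1, 0.0]]
[-1, [-0.0013, -0.0, 0.0011], [0.0, -9.2, 0.0]]
```

```bash
python3 -m jog '[[-1,[-0.006,-0.024,0.025],[-5.2,-7.5,1.7]],[-1,[-0.003,-0.026,0.023],[-5.2,-7.5,1.7]],[-1,[-0.001,-0.028,0.021],[-5.2,-7.5,1.7]],[-1,[0,-0.03,0.018],[-5.2,-7.5,1.7]],[-1,[0.002,-0.031,0.015],[-5.2,-7.5,1.7]],[-1,[-0.001,0,-0.003],[0,-10,0]],[-1,[-0.002,0,-0.003],[0,-10,0]],[-1,[-0.002,0,-0.002],[0,-10,0]],[-1,[-0.003,0,-0.002],[0,-10,0]],[-1,[-0.003,0,-0.001],[0,-10,0]],[-1,[-0.003,0,0],[0,-10,0]],[-1,[-0.002,0,0],[0,-9,0]]]'
python3 -c "
from plan import *
print(get_obs()['joint_positions'].round(2)); print(cur()[1].round(2))"
```

```text
time: 5.08
tool_pos: [0.5045, -0.2386, 0.3961]
tcp_rot: [0.698, -0.129, 0.136, -0.692]
contact_force: [0.4, -0.4, -0.3]
opening: 0.0932
[-0.24  0.27  0.76  1.79 -0.2   1.15  1.78]
[[ 0.93  0.01  0.37]
 [-0.37 -0.01  0.93]
 [ 0.01 -1.   -0.01]]
```

Run:
```python
from kin import *
p,T=cur(); S=sc(YH,30);q=get_obs()['joint_positions']
r,e=getrows(p,T,[wp(-25,.55,.40,100),gp(GRIP+.12*S[:,2],YH,30,-32,-1)],.05,10)
for x in r: print(json.dumps(x))
print(simrows(q,r).round(2))
```

```text
[-1, [-0.002, -0.001, 0.0009], [0.1, -7.9, 0.1]]
[-1, [-0.0018, -0.001, 0.0011], [0.2, -7.9, 0.1]]
[-1, [-0.0016, -0.001, 0.0014], [0.1, -7.9, 0.2]]
[-1, [-0.0015, -0.001, 0.0016], [0.2, -7.9, 0.1]]
[-1, [-0.011, 0.0246, -0.0014], [-6.4, -4.8, 3.3]]
[-1, [-0.0095, 0.0252, 0.0023], [-6.4, -4.8, 3.3]]
[-1, [-0.0077, 0.0252, 0.0058], [-6.4, -4.8, 3.4]]
[-1, [-0.0056, 0.0248, 0.0091], [-6.4, -4.8, 3.3]]
[-1, [-0.0033, 0.0238, 0.0123], [-6.4, -4.8, 3.4]]
[-1, [-0.0009, 0.0224, 0.015], [-6.3, -4.7, 3.3]]
[-0.73  0.51  0.84  2.3   0.74  0.57  1.66]
```

```bash
python3 -m jog '[[-1,[-0.002,-0.001,0.001],[0.1,-7.9,0.1]],[-1,[-0.002,-0.001,0.001],[0.1,-7.9,0.1]],[-1,[-0.002,-0.001,0.001],[0.1,-7.9,0.1]],[-1,[-0.001,-0.001,0.002],[0.1,-7.9,0.1]],[-1,[-0.011,0.025,-0.001],[-6.4,-4.8,3.3]],[-1,[-0.009,0.025,0.002],[-6.4,-4.8,3.3]],[-1,[-0.008,0.025,0.006],[-6.4,-4.8,3.4]],[-1,[-0.006,0.025,0.009],[-6.4,-4.8,3.3]],[-1,[-0.003,0.024,0.012],[-6.4,-4.8,3.4]],[-1,[-0.001,0.022,0.015],[-6.3,-4.7,3.3]],[-1,[0,0,0],[0,0,0]]]'
python3 - <<'E'
from kin import *
p,T=cur(); S=sc(YH,30);q=get_obs()['joint_positions']; print(q.round(2))
r,e=getrows(p,T,[gp(GRIP+.12*S[:,2],YH,30,-32,-1)],.05,10)
for x in r: print(json.dumps(x))
o=shot(2); crop('scene',o['scene'][0],160,180,200,150,4,'s2'); crop('top',o['top'][0],340,100,180,140,4,'t2')
E
```

```text
time: 6.45
tool_pos: [0.4388, -0.2474, 0.2506]
tcp_rot: [0.857, 0.13, -0.324, -0.379]
contact_force: [1.0, -0.2, 0.2]
opening: 0.0932
[-0.65  0.48  0.81  2.31  0.79  0.59  1.68]
[-1, [-0.0058, 0.002, -0.0011], [0.2, 0.1, 0.3]]
```

View pics/s2.png

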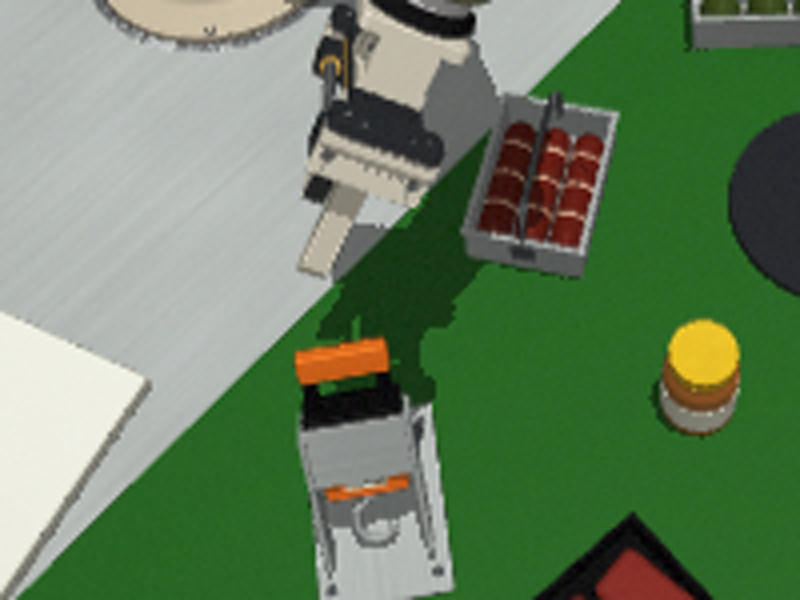

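View pics/t2.png

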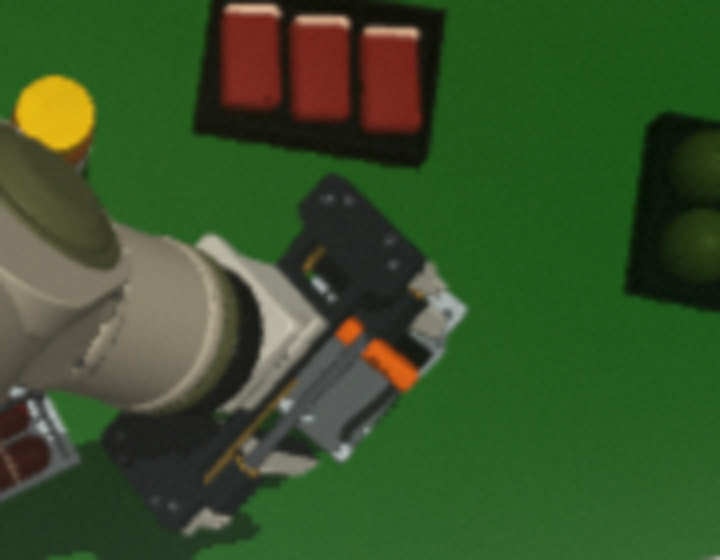

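Run:
```python
from kin import *
p,T=cur()
for n,(u0,v0) in (('scene',(160,180)),('top',(340,100))):
    img,_=load(n,2); c=cv2.resize(img[v0:v0+150,u0:u0+200,::-1],None,fx=4,fy=4,interpolation=cv2.INTER_CUBIC)
    for s in (1,-1):
        for zz in (.0465,.064):
            pts=np.array([p+T@np.array([a,b,s*zz]) for a,b in ((-.0075,-.04),(-.0075,0),(.0075,0),(.0075,-.04))])
            q=((proj(n,pts)-[u0,v0])*4+1.5).astype(np.int32); cv2.polylines(c,[q],False,(255,0,255) if zz<.05 else (255,255,0),1)
    cv2.imwrite(f'pics/ov_{n}.png',c)
```

```text
(no output)
```

View pics/ov_scene.png

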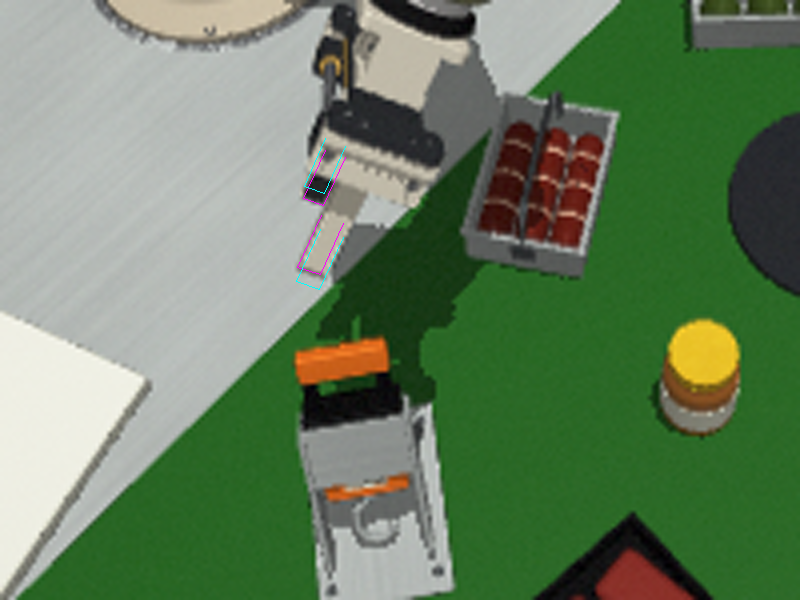

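View pics/ov_top.png

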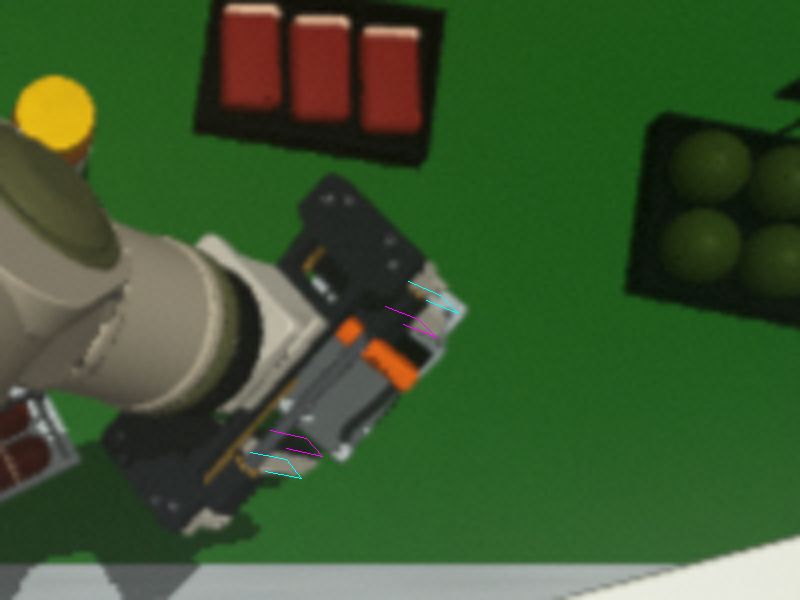

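Run:
```python
from kin import *
p,T=cur(); S=sc(YH,30);q=get_obs()['joint_positions']
r,e=getrows(p,T,[gp(GRIP+.1*S[:,2],YH,30,-32,-1),gp(GRIP,YH,30,-32,-1)],.02,10)
for x in r: print(json.dumps(x))
```

```text
[-1, [0.0055, 0.0194, 0.0014], [0.1, -0.4, 0.5]]
[-1, [0.0106, 0.017, -0.0], [-0.0, -0.0, -0.0]]
[-1, [0.0106, 0.0169, -0.0], [-0.0, -0.0, -0.0]]
[-1, [0.0106, 0.017, -0.0], [-0.0, -0.0, -0.0]]
[-1, [0.0106, 0.0169, -0.0], [-0.0, -0.0, -0.0]]
[-1, [0.0106, 0.017, -0.0], [-0.0, -0.0, -0.0]]
```

```bash
python3 -m jog '[[-1,[0.005,0.019,0.001],[0,-0.4,0.5]],[-1,[0.0106,0.017,0],[0,0,0]],[-1,[0.0106,0.017,0],[0,0,0]],[-1,[0.0106,0.017,0],[0,0,0]],[-1,[0.0106,0.017,0],[0,0,0]],[-1,[0.0106,0.017,0],[0,0,0]],[-1,[0,0,0],[0,0,0]]]'
python3 - <<'E'
from kin import *
p,T=cur(); S=sc(YH,30);q=get_obs()['joint_positions']; print(q.round(2))
r,e=getrows(p,T,[gp(GRIP,YH,30,-32,-1)],.02,10)
for x in r: print(json.dumps(x))
o=shot(3); crop('scene',o['scene'][0],160,180,200,150,4,'s3'); crop('top',o['top'][0],340,100,180,140,4,'t3')
P=cloud('top',o['top'][1])
E
```

```text
time: 7.42
tool_pos: [0.4798, -0.2929, 0.1485]
tcp_rot: [0.857, 0.127, -0.323, -0.381]
contact_force: [0.5, -0.2, 0.9]
opening: 0.093
[-0.5   0.76  0.8   2.28  0.85  0.3   1.58]
[-1, [0.001, -0.0009, 0.0006], [-0.0, -0.2, 0.0]]
```

View pics/s3.png

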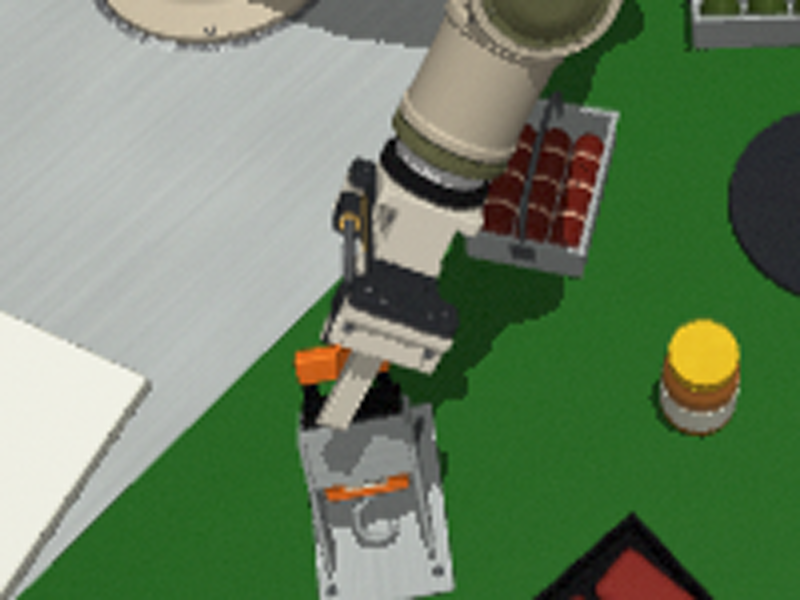

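View pics/t3.png

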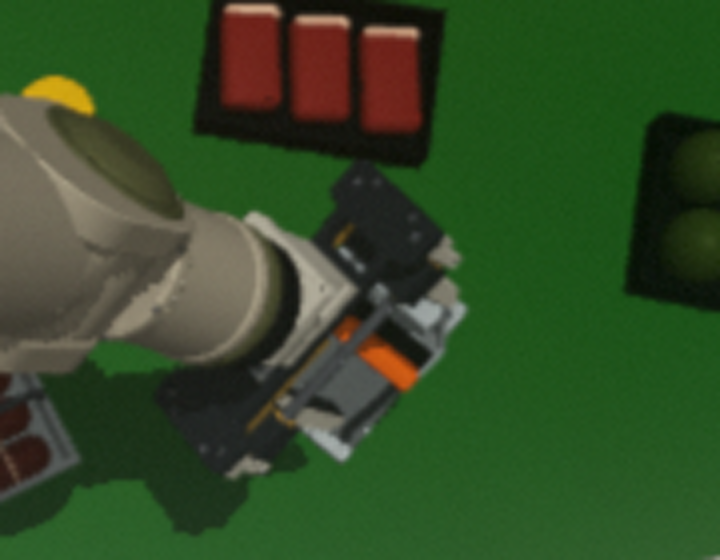

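The upper finger lies in front of the bar (around (350,390) in the scene crop) and the bar is straddled. I'll close gently first.

```bash
python3 -m jog '[[1,[0,0,0],[0,0,0]],[1,[0,0,0],[0,0,0]],[1,[0,0,0],[0,0,0]],[1,[0,0,0],[0,0,0]],[1,[0,0,0],[0,0,0]]]' 12; python3 -m jog '[[1,[0,0,0],[0,0,0]],[1,[0,0,0],[0,0,0]]]' 12; python3 -c "
from plan import *
p,T=cur(); print(T.T@get_obs()['contact_force'])"
```

```text
time: 8.15
tool_pos: [0.478, -0.2912, 0.1475]
tcp_rot: [0.856, 0.127, -0.325, -0.381]
contact_force: [-1.4, 0.7, 1.0]
opening: 0.0475
time: 8.4
tool_pos: [0.478, -0.2912, 0.1475]
tcp_rot: [0.856, 0.127, -0.325, -0.381]
contact_force: [-0.0, -0.4, 0.4]
opening: 0.0272
[-0.40723914 -0.05301856 -0.40555392]
```

```bash
python3 -m jog '[[1,[0,0,0],[0,0,0]],[1,[0,0,0],[0,0,0]],[1,[0,0,0],[0,0,0]]]' 12; python3 -c "
from plan import *
p,T=cur(); print(T.T@get_obs()['contact_force'],get_obs()['wrist_torque'])"
```

```text
time: 8.78
tool_pos: [0.4785, -0.2916, 0.1477]
tcp_rot: [0.856, 0.127, -0.325, -0.381]
contact_force: [2.2, -3.5, 1.1]
opening: 0.0142
[-0.43919678  1.51772318 -3.95853187] [-0.00716788 -0.34964539  0.41916573]
```

```bash
python3 -m jog '[[1,[0,0,-0.0005],[0,0,0]],[1,[0,0,0],[0,0,0]],[1,[-0.0053,-0.0085,0],[0,0,0]],[1,[-0.0053,-0.0085,0],[0,0,0]],[1,[-0.0053,-0.0085,0],[0,0,0]]]' 60
python3 - <<'E'
from kin import *
p,T=cur(); print(T.T@get_obs()['contact_force'],get_obs()['wrist_torque']); S=sc(YH,30); print(S.T@(p-gp(GRIP,YH,30,-32,-1)[0]),(T.T@S[:,2]).round(3))
E
```

```text
time: 9.4
tool_pos: [0.467, -0.2813, 0.1742]
tcp_rot: [0.856, 0.127, -0.325, -0.381]
contact_force: [2.3, -1.7, -1.1]
opening: 0.0135
[ 1.46057135  1.89030657 -1.97291123] [ 0.42760427 -0.66203142  0.6256081 ]
[-0.00150637 -0.00105562  0.03062868] [-0.53  -0.848  0.002]
```

```bash
python3 - <<'E'
from kin import *
p,T=cur(); np.savez('seat.npz',p=np.array([.4785,-.2916,.1477]),T=T)
E
python3 -m jog '[[1,[-0.0053,-0.0085,0],[0,0,0]],[1,[-0.0053,-0.0085,0],[0,0,0]],[1,[-0.0053,-0.0085,0],[0,0,0]],[1,[-0.0053,-0.0085,0],[0,0,0]],[1,[-0.008,-0.0127,0],[0,0,0]],[1,[-0.008,-0.0127,0],[0,0,0]],[1,[-0.008,-0.0127,0],[0,0,0]],[1,[-0.008,-0.0127,0],[0,0,0]]]'
python3 - <<'E'
from kin import *
s=np.load('seat.npz')
p,T=cur(); print(get_obs()['joint_positions'].round(2));print(T.T@get_obs()['contact_force']); S=sc(YH,30); print(S.T@(p-s['p']), R.from_matrix(T.T@s['T']).as_rotvec(degrees=True))
o=shot(4); crop('scene',o['scene'][0],160,160,200,150,4,'s4'); crop('top',o['top'][0],340,100,180,140,4,'t4')
E
```

```text
time: 10.4
tool_pos: [0.428, -0.2485, 0.2609]
tcp_rot: [0.856, 0.126, -0.326, -0.382]
contact_force: [-0.1, 1.0, -2.0]
opening: 0.0136
[-0.67  0.44  0.82  2.31  0.78  0.63  1.7 ]
[1.31413968 0.79637429 1.63890211]
[-0.00087524 -0.00076603  0.13123056] [-0.083249    0.01951148 -0.08219715]
```

View pics/s4.png

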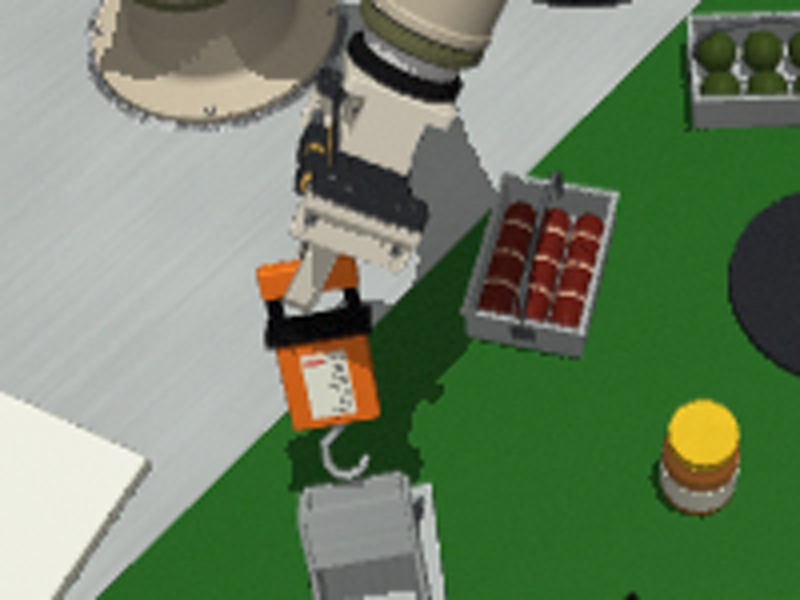

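```bash
cat >> kin.py <<'E'
MOUTH=GRIP-.043*sc(YH,30)[:,2]
_s=np.load('seat.npz'); REL_R=sc(YH,30).T@_s['T']; REL_P=sc(YH,30).T@(_s['p']-MOUTH)
def sp(o,yaw,tilt=0): S=sc(yaw,tilt); return np.asarray(o)+S@REL_P, S@REL_R
def scale_now():
    p,T=cur(); S=T@REL_R.T; return p-S@REL_P,S
PAN=np.array([.4387,-.0195,0]);BRD=np.array([.648,.1335,0]); PY=26.4; Y26=sc(PY)[:,1]
def show(wps,step,ang,f=1):
    p,T=cur(); r,e=getrows(p,T,wps,step,ang,f)
    print(json.dumps(r).replace(' ','')); print(len(r)); q=simrows(get_obs()['joint_positions'],r); print('sim',q.round(2))
E
python3 - <<'E'
from kin import *
print(scale_now()[0])
show([sp([.405,-.16,.275],38),sp(PAN+[0,0,.24]-.05*Y26,PY)],.04,7)
E
```

```text
[ 0.44677246 -0.24976229  0.2383847 ]
[[1,[-0.0011,-0.017,0.0097],[6.2,-1.4,0.6]],[1,[-0.001,-0.0159,0.0115],[6.2,-1.4,0.6]],[1,[-0.0008,-0.0145,0.0131],[6.2,-1.4,0.5]],[1,[-0.0006,-0.013,0.0147],[6.2,-1.3,0.6]],[1,[-0.0004,-0.0113,0.016],[6.1,-1.4,0.5]],[1,[0.0184,-0.0011,0.0255],[1.5,2.5,0.0]],[1,[0.0172,-0.0004,0.0263],[1.6,2.5,0.0]],[1,[0.0161,0.0003,0.0271],[1.5,2.4,0.0]],[1,[0.015,0.001,0.0277],[1.6,2.5,0.0]]]
9
sim [-0.51  0.46  0.56  2.    0.06  1.27  2.05]
```

```bash
python3 -m jog '[[1,[-0.001,-0.017,0.01],[6.2,-1.4,0.6]],[1,[-0.001,-0.016,0.011],[6.2,-1.4,0.6]],[1,[-0.001,-0.0145,0.013],[6.2,-1.4,0.5]],[1,[-0.001,-0.013,0.0145],[6.2,-1.3,0.6]],[1,[0,-0.011,0.016],[6.1,-1.4,0.5]],[1,[0.0184,-0.001,0.0255],[1.5,2.5,0]],[1,[0.017,0,0.026],[1.6,2.5,0]],[1,[0.016,0,0.027],[1.5,2.4,0]],[1,[0.015,0.001,0.028],[1.6,2.5,0]],[1,[0,0,0],[0,0,0]],[1,[0,0,0],[0,0,0]]]'
python3 - <<'E'
from kin import *
o,S=scale_now(); print('scale',o.round(4),'z',S[:,2].round(3),'yaw',np.degrees(np.arctan2(S[1,1],S[0,1])), 'rel pan in pan frame', (sc(PY).T@(o-PAN)).round(4)); print(get_obs()['joint_positions'].round(2))
show([sp(PAN+[0,0,.187]-.04*Y26,PY)],.03,7)
o=shot(5); crop('scene',o['scene'][0],190,150,200,150,4,'s5'); crop('top',o['top'][0],240,120,180,140,4,'t5')
E
```

```text
time: 11.88
tool_pos: [0.3841, -0.0473, 0.2662]
tcp_rot: [0.706, -0.035, -0.346, -0.617]
contact_force: [-0.8, -0.2, -1.3]
opening: 0.0135
scale [ 0.3948 -0.0436  0.2391] z [0.    0.002 1.   ] yaw 26.41245319903028 rel pan in pan frame [ 0.0021 -0.05    0.2391]
[-0.56  0.44  0.56  2.04  0.02  1.23  2.04]
[[1,[0.0181,0.0194,0.001],[0.0,-0.0,-0.0]],[1,[0.018,0.0194,0.001],[0.1,-0.0,-0.1]]]
2
sim [-0.54  0.52  0.54  2.07 -0.02  1.13  2.05]
```

View pics/s5.png

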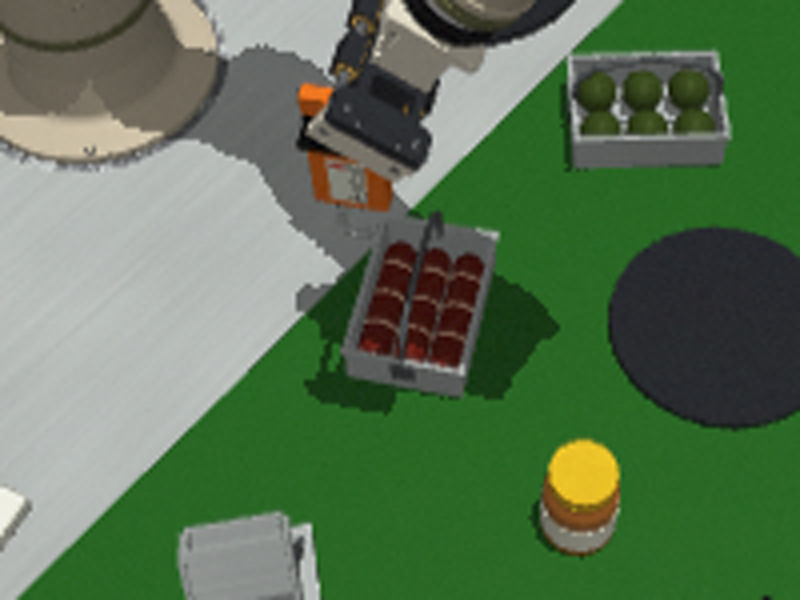

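View pics/t5.png

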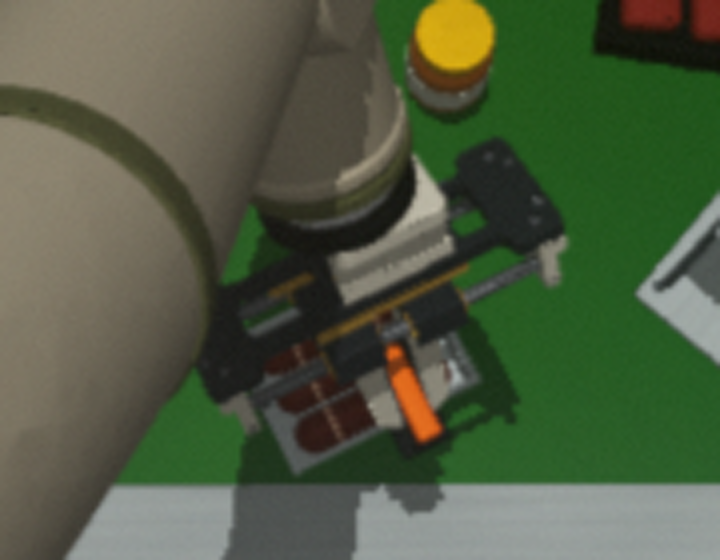

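```bash
cat > chk.py <<'E'
from kin import *
def chk(tag):
    o,S=scale_now()
    p,d=load('scene',tag);P=cloud('scene',d); hsv=cv2.cvtColor(p,cv2.COLOR_RGB2HSV); m=cv2.inRange(hsv,(4,130,60),(16,255,255))>0
    q=(P-o)@S
    m&=(abs(q)<.1).all(-1); h=q[m&(q[...,2]<.01)]
    print('housing n',len(h),'x',np.percentile(h[:,0],[5,50,95]).round(4),'y',np.percentile(h[:,1],[1,50,99]).round(4),'z',np.percentile(h[:,2],[1,50,99]).round(4))
    st=(abs(q[...,0])<.012)&(abs(q[...,1])<.03)&(q[...,2]<-.078)&(q[...,2]>-.14)
    k=q[st]; print('hook n',len(k)); 
    if len(k): print(np.percentile(k,[2,50,98],axis=0).round(4).tolist())
    return q,p
if __name__=='__main__':
    import sys; chk(sys.argv[1])
E
python3 chk.py 5
```

```text
housing n 120 x [0.0045 0.0091 0.0114] y [-0.029   0.002   0.0295] z [-0.0701 -0.0422 -0.0005]
hook n 30
[[-0.0023, -0.0168, -0.1177], [0.0014, -0.0075, -0.107], [0.0052, 0.0136, -0.084]]
```

Run:
```python
from kin import *
show([sp(PAN+[0,0,.187]-.04*Y26,PY,0),sp(PAN+[0,0,.187],PY)],.02,7)
```

```text
[[1,[0.0121,0.013,0.0007],[0.0,-0.0,-0.0]],[1,[0.0121,0.013,0.0007],[0.0,-0.0,-0.0]],[1,[0.012,0.013,0.0007],[0.0,-0.1,-0.0]],[1,[0.017,-0.0106,0.0],[0.0,0.0,-0.0]],[1,[0.0169,-0.0106,0.0],[0.0,0.0,-0.0]]]
5
sim [-0.55  0.56  0.52  1.99 -0.04  1.18  2.04]
```

```bash
python3 -m jog '[[1,[0.012,0.013,0.001],[0,0,0]],[1,[0.012,0.013,0.001],[0,0,0]],[1,[0.012,0.013,0],[0,0,0]],[1,[0,0,0],[0,0,0]]]'
python3 - <<'E'
from kin import *
o,S=scale_now(); print('rel pan', (sc(PY).T@(o-PAN)).round(4),get_obs()['contact_force'])
o=shot(6); crop('scene',o['scene'][0],230,170,120,90,6.5,'s6')
import chk; chk.chk(6)
E
```

```text
time: 12.48
tool_pos: [0.3918, -0.0403, 0.2128]
tcp_rot: [0.706, -0.036, -0.346, -0.617]
contact_force: [-1.0, -0.2, -1.2]
opening: 0.0137
rel pan [-0.0008 -0.0401  0.1856] [-0.9895691  -0.22805207 -1.24110348]
housing n 93 x [0.004  0.0091 0.0113] y [-0.0289  0.0001  0.0289] z [-0.0685 -0.0463 -0.0078]
hook n 26
[[-0.0036, -0.0141, -0.1302], [0.0013, -0.0071, -0.1117], [0.0042, 0.0128, -0.0852]]
```

View pics/s6.png

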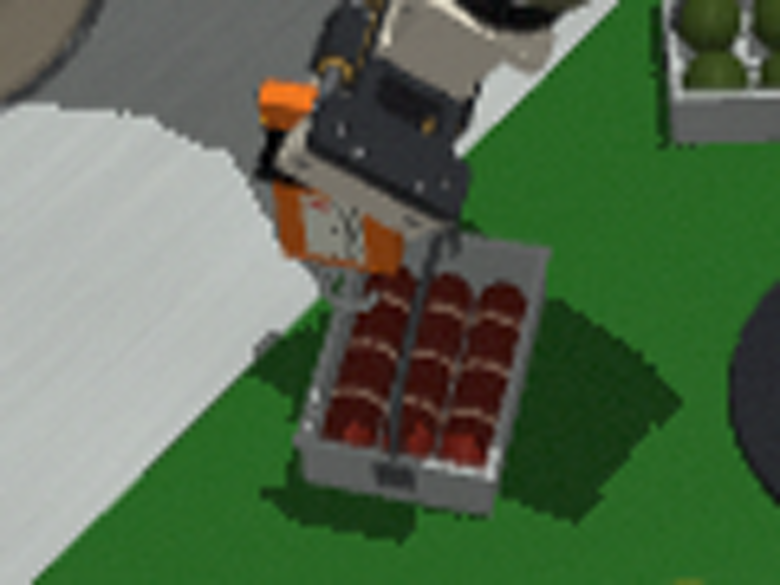

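Run:
```python
from kin import *
p,d=load('scene',6); c=cv2.imread('pics/s6.png'); X=sc(PY)[:,0]
o,S=scale_now()
def dot(P,col): 
    u=((proj('scene',np.array(P))-[230,170])*6.5+3).astype(int); cv2.circle(c,tuple(int(v) for v in u),4,col,-1); print(u)
dot(PAN+[0,0,.098],(255,0,255))
for s in(-1,1): dot(PAN+[0,0,.086]+s*.05*X,(255,255,0))
for s in(-1,1):
  for t in (-1,1): dot(PAN+[0,0,.045]+s*.07*X+t*.05*Y26,(0,255,255))
dot(o+S@[0,0,-.115],(0,255,0)); dot(o+S@[0,.0135,-.103],(0,255,0)); dot(o+S@[0,.04,-.089],(255,255,255))
cv2.imwrite('pics/s6o.png',c)
```

```text
[424 286]
[447 221]
[401 382]
[368 218]
[548 250]
[300 438]
[491 475]
[350 300]
[374 292]
[424 286]
```

View pics/s6o.png

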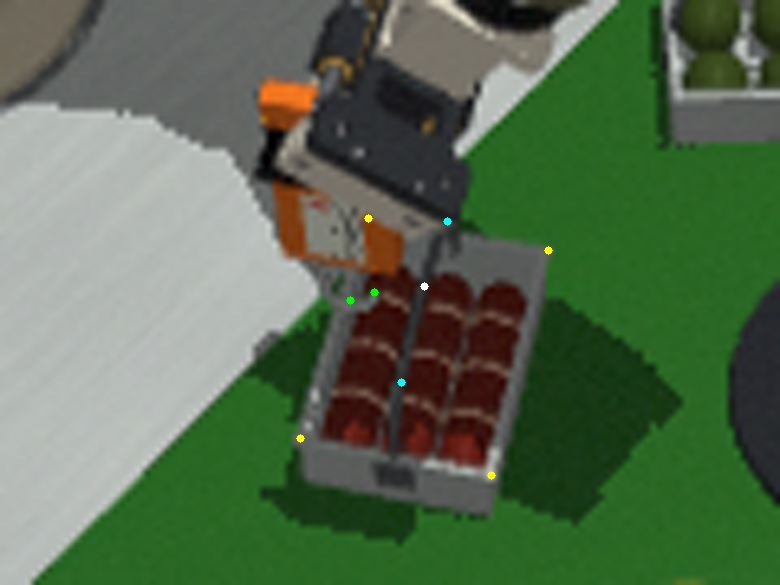

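The projected pan corners, bar peak and hook all match the image to within 1–2 px. The hook is at (350,300) and the bar peak at (424,286), so I'll slide forward.

```bash
python3 -m jog '[[1,[0.017,-0.0106,0],[0,0,0]],[1,[0.017,-0.0106,0],[0,0,0]],[1,[0,0,0],[0,0,0]]]'
python3 - <<'E'
from kin import *
o,S=scale_now(); print('rel pan', (sc(PY).T@(o-PAN)).round(4),get_obs()['contact_force'])
o=shot(7); crop('scene',o['scene'][0],230,170,120,90,6.5,'s7')
T=cur()[1]; print((T.T@[0,0,.01]).round(4))
E
```

```text
time: 12.95
tool_pos: [0.4292, -0.0222, 0.2142]
tcp_rot: [0.706, -0.034, -0.345, -0.617]
contact_force: [-0.5, -0.2, -1.8]
opening: 0.0141
rel pan [-0.0004  0.0015  0.1871] [-0.49797    -0.19627645 -1.81306765]
[-0.0053 -0.0085  0.    ]
```

View pics/s7.png

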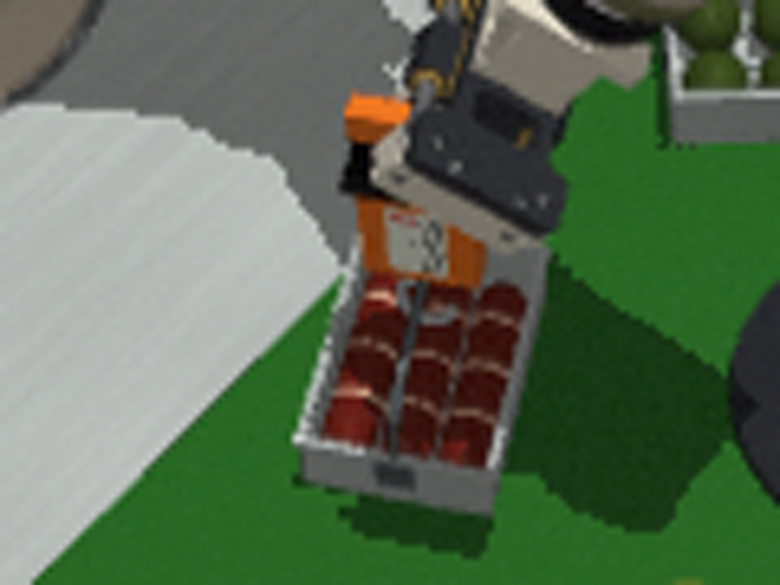

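```bash
python3 -m jog '[[1,[-0.0053,-0.0085,0],[0,0,0]],[1,[-0.0053,-0.0085,0],[0,0,0]],[1,[-0.0027,-0.0042,0],[0,0,0]],[1,[-0.0027,-0.0042,0],[0,0,0]],[1,[-0.0027,-0.0042,0],[0,0,0]]]'
python3 - <<'E'
from kin import *
o,S=scale_now(); print('rel pan', (sc(PY).T@(o-PAN)).round(4),get_obs()['contact_force'])
E
python3 -m jog '[[1,[-0.0027,-0.0042,0],[0,0,0]],[1,[-0.0027,-0.0042,0],[0,0,0]],[1,[-0.0027,-0.0042,0],[0,0,0]],[1,[-0.0027,-0.0042,0],[0,0,0]],[1,[-0.0042,-0.0068,0],[0,0,0]],[1,[-0.0042,-0.0068,0],[0,0,0]],[1,[-0.0027,-0.0042,0],[0,0,0]]]'
python3 - <<'E'
from kin import *
o,S=scale_now(); print('rel pan', (sc(PY).T@(o-PAN)).round(4),get_obs()['contact_force'])
o=shot(8); crop('scene',o['scene'][0],230,140,140,105,5.7,'s8')
E
```

```text
time: 13.68
tool_pos: [0.4279, -0.0226, 0.2491]
tcp_rot: [0.706, -0.035, -0.345, -0.617]
contact_force: [-0.3, -1.0, -7.4]
opening: 0.0137
rel pan [-6.00e-04  2.00e-04  2.22e-01] [-0.26425069 -1.03154844 -7.39883052]
time: 14.55
tool_pos: [0.4279, -0.0228, 0.2906]
tcp_rot: [0.706, -0.035, -0.345, -0.618]
contact_force: [-0.1, -0.6, -9.0]
opening: 0.0135
rel pan [-4.000e-04  1.000e-04  2.635e-01] [-0.09134513 -0.64922201 -8.9951027 ]
```

View pics/s8.png

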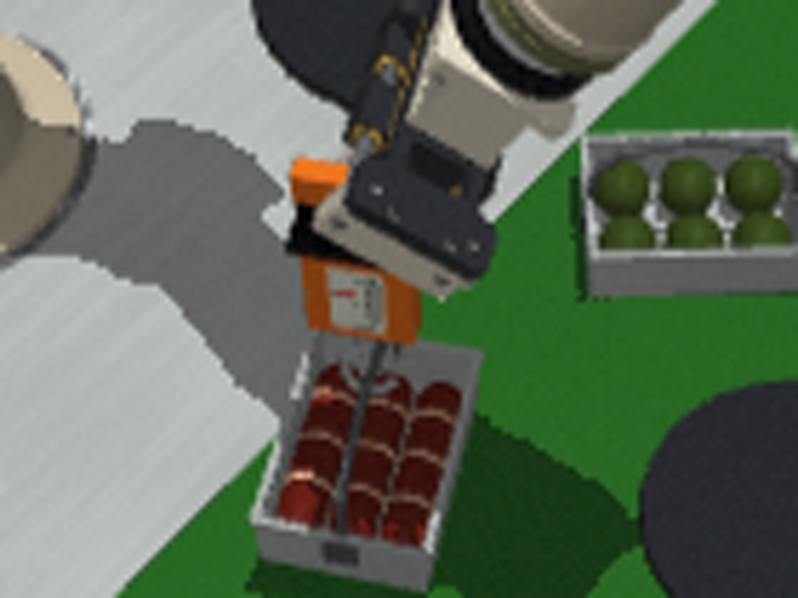

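The pan hangs at about 7.2 N with its rim off the table and roughly level. I'll hold still.

```bash
python3 -m jog '[[1,[0,0,0],[0,0,0]],[1,[0,0,0],[0,0,0]],[1,[0,0,0],[0,0,0]],[1,[0,0,0],[0,0,0]],[1,[0,0,0],[0,0,0]],[1,[0,0,0],[0,0,0]],[1,[0,0,0],[0,0,0]],[1,[0,0,0],[0,0,0]],[1,[0,0,0],[0,0,0]],[1,[0,0,0],[0,0,0]],[1,[0,0,0],[0,0,0]],[1,[0,0,0],[0,0,0]]]'
cat > pan.py <<'E'
from kin import *
def pan(tag,c,zr,n='scene'):
    p,d=load(n,tag);P=cloud(n,d); hsv=cv2.cvtColor(p,cv2.COLOR_RGB2HSV)
    g=(hsv[...,0]>50)&(hsv[...,0]<70)&(hsv[...,1]>150)
    m=(np.hypot(P[...,0]-c[0],P[...,1]-c[1])<.11)&~g&(hsv[...,1]<70)&(p.max(2)>90)&(abs(P[...,2]-zr)<.012)
    q=P[m]; r=cv2.minAreaRect((q[:,:2]*1000).astype(np.float32)); A=np.c_[q[:,:2]-q[:,:2].mean(0),np.ones(len(q))]
    k=np.linalg.lstsq(A,q[:,2],rcond=None)[0]; print(n,len(q),'rim rect',np.round(r[0],1),np.round(r[1],1),round(r[2],1),'z',np.percentile(q[:,2],[5,50,95]).round(4),'slope',k[:2].round(3))
E
python3 - <<'E'
from pan import *
shot(9); print(get_obs()['contact_force'])
for z in (.08,.09): pan(9,(.4387,-.0195),z)
E
```

```text
time: 16.15
tool_pos: [0.4278, -0.0228, 0.29]
tcp_rot: [0.706, -0.035, -0.345, -0.617]
contact_force: [0.0, 0.2, -8.8]
opening: 0.0138
[-0.03477852  0.61298355 -7.11989021]
scene 215 rim rect [437.9 -21.7] [105.5 148.3] 25.9 z [0.0714 0.0831 0.0876] slope [ 0.001 -0.005]
scene 164 rim rect [437.9 -21.7] [105.5 148.3] 25.9 z [0.0804 0.0842 0.0878] slope [-0.009 -0.002]
```

```bash
python3 -m jog '[[1,[0,0,0],[0,0,0]],[1,[0,0,0],[0,0,0]],[1,[0,0,0],[0,0,0]],[1,[0,0,0],[0,0,0]]]'
python3 - <<'E'
from kin import *
p,T=cur(); d=np.array([.21,.153,0]); print((T.T@d).round(4), np.linalg.norm(d)); print((T.T@(d/np.linalg.norm(d))).round(4))
q=get_obs()['joint_positions']; print(simrows(q,[[1,T.T@d/10,[0,0,0]]]*10).round(2))
E
```

```text
time: 16.75
tool_pos: [0.4278, -0.0228, 0.29]
tcp_rot: [0.706, -0.035, -0.345, -0.617]
contact_force: [0.6, 0.5, -8.1]
opening: 0.0137
[ 0.2171 -0.1359  0.0437] 0.2598249410660955
[ 0.8356 -0.5229  0.1681]
[-0.58  0.76  0.48  1.33 -0.15  1.67  1.93]
```

```bash
python3 -m jog '[[1,[0.0033,-0.0021,0.0007],[0,0,0]],[1,[0.0067,-0.0042,0.0013],[0,0,0]],[1,[0.01,-0.0063,0.002],[0,0,0]],[1,[0.0125,-0.0078,0.0025],[0,0,0]],[1,[0.015,-0.0094,0.003],[0,0,0]],[1,[0.0167,-0.0105,0.0034],[0,0,0]],[1,[0.0167,-0.0105,0.0034],[0,0,0]],[1,[0.0167,-0.0105,0.0034],[0,0,0]],[1,[0.0167,-0.0105,0.0034],[0,0,0]],[1,[0.0167,-0.0105,0.0034],[0,0,0]],[1,[0.0167,-0.0105,0.0034],[0,0,0]],[1,[0.0167,-0.0105,0.0034],[0,0,0]]]'
python3 -m jog '[[1,[0.015,-0.0094,0.003],[0,0,0]],[1,[0.0125,-0.0078,0.0025],[0,0,0]],[1,[0.01,-0.0063,0.002],[0,0,0]],[1,[0.0075,-0.0047,0.0015],[0,0,0]],[1,[0.005,-0.0031,0.001],[0,0,0]],[1,[0.0025,-0.0016,0.0005],[0,0,0]],[1,[0,0,0],[0,0,0]],[1,[0,0,0],[0,0,0]],[1,[0,0,0],[0,0,0]],[1,[0,0,0],[0,0,0]]]'
python3 - <<'E'
from pan import *
o,S=scale_now(); print('rel board', (o-BRD).round(4),S[:,2].round(3),get_obs()['contact_force'],get_obs()['joint_positions'].round(2))
o=shot(10); crop('scene',o['scene'][0],290,140,140,105,5.7,'s10'); crop('top',o['top'][0],200,70,160,140,4,'t10')
pan(10,BRD,.084); pan(10,BRD,.084,'top')
T=cur()[1]; print((T.T@[0,0,-.01]).round(4),(T.T@Y26*.01).round(4))
E
```

```text
time: 18.25
tool_pos: [0.588, 0.0946, 0.2897]
tcp_rot: [0.706, -0.035, -0.346, -0.617]
contact_force: [0.2, -0.5, -7.8]
opening: 0.0137
time: 19.5
tool_pos: [0.6376, 0.1302, 0.2905]
tcp_rot: [0.706, -0.035, -0.345, -0.618]
contact_force: [-0.2, -0.5, -8.3]
opening: 0.014
rel board [0.0003 0.0004 0.2635] [-0.     0.001  1.   ] [-0.17261186 -0.47129381 -8.28505918] [-0.58  0.76  0.5   1.32 -0.15  1.66  1.95]
scene 212 rim rect [646.4 131.8] [103.8 146.9] 26.4 z [0.0739 0.0837 0.0885] slope [-0.018 -0.015]
top 87 rim rect [667.9  93.9] [104.8  52.6] 25.2 z [0.0761 0.084  0.0872] slope [-0.006 -0.008]
[ 0.0053  0.0085 -0.    ] [ 0.0085 -0.0053  0.    ]
```

View pics/s10.png

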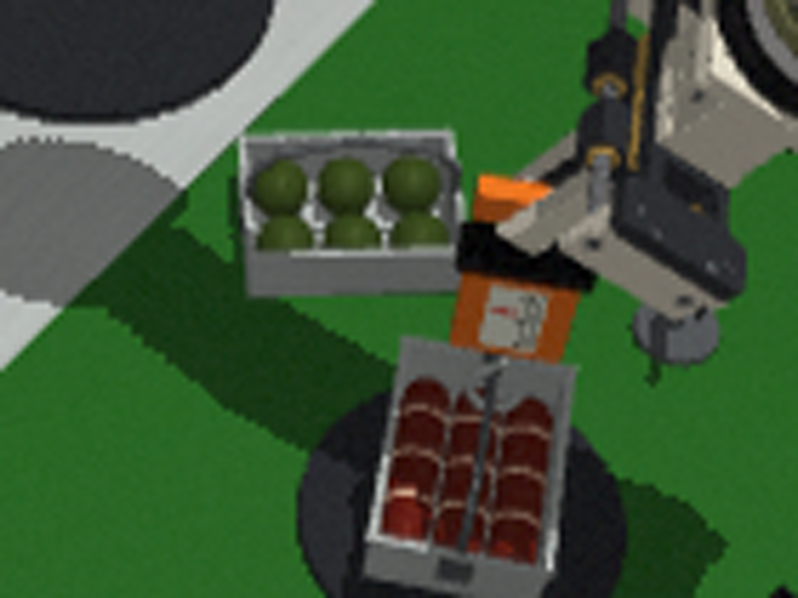

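View pics/t10.png

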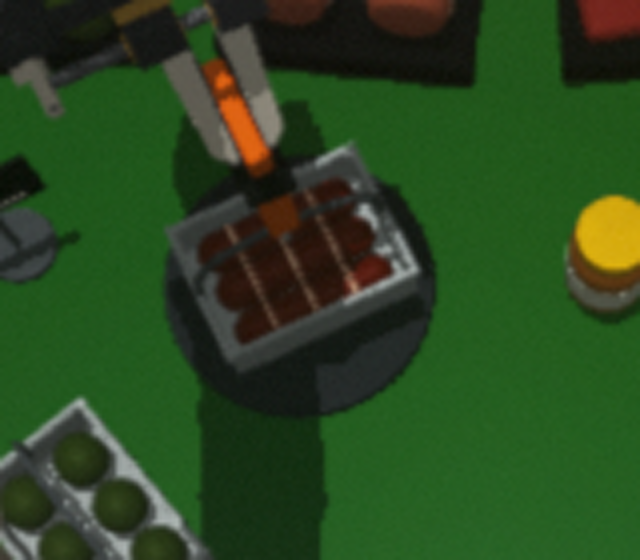

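```bash
python3 -m jog '[[1,[0.0053,0.0085,0],[0,0,0]],[1,[0.0042,0.0068,0],[0,0,0]],[1,[0.0021,0.0034,0],[0,0,0]],[1,[0.0021,0.0034,0],[0,0,0]],[1,[0.0016,0.0025,0],[0,0,0]],[1,[0.0016,0.0025,0],[0,0,0]],[1,[0.0016,0.0025,0],[0,0,0]],[1,[0.0021,0.0034,0],[0,0,0]],[1,[0.0021,0.0034,0],[0,0,0]],[1,[0.0021,0.0034,0],[0,0,0]],[1,[0.0021,0.0034,0],[0,0,0]]]'
python3 - <<'E'
from pan import *
o,S=scale_now(); print('rel board', (o-BRD).round(4),get_obs()['contact_force'])
E
```

```text
time: 20.98
tool_pos: [0.6377, 0.1303, 0.2395]
tcp_rot: [0.706, -0.035, -0.345, -0.617]
contact_force: [-0.3, -0.3, -2.5]
opening: 0.0136
rel board [0.0004 0.0005 0.2124] [-0.25504881 -0.2862565  -2.51734013]
```

```bash
python3 -m jog '[[1,[0.0027,0.0042,0],[0,0,0]],[1,[0.0027,0.0042,0],[0,0,0]],[1,[0.0027,0.0042,0],[0,0,0]],[1,[0,0,0],[0,0,0]],[1,[0,0,0],[0,0,0]]]'
python3 - <<'E'
from pan import *
o,S=scale_now(); print('rel board', (o-BRD).round(4),get_obs()['contact_force'])
o=shot(11); crop('scene',o['scene'][0],300,150,120,90,6.5,'s11')
pan(11,BRD,.055)
E
```

```text
time: 21.6
tool_pos: [0.6378, 0.1303, 0.2246]
tcp_rot: [0.706, -0.035, -0.345, -0.617]
contact_force: [0.0, 0.3, -1.9]
opening: 0.0136
rel board [0.0005 0.0005 0.1975] [ 0.00720976  0.32478974 -1.86357535]
scene 173 rim rect [647.2 131.6] [104.3 146.3] 25.9 z [0.0455 0.0541 0.0582] slope [0. 0.]
```

View pics/s11.png

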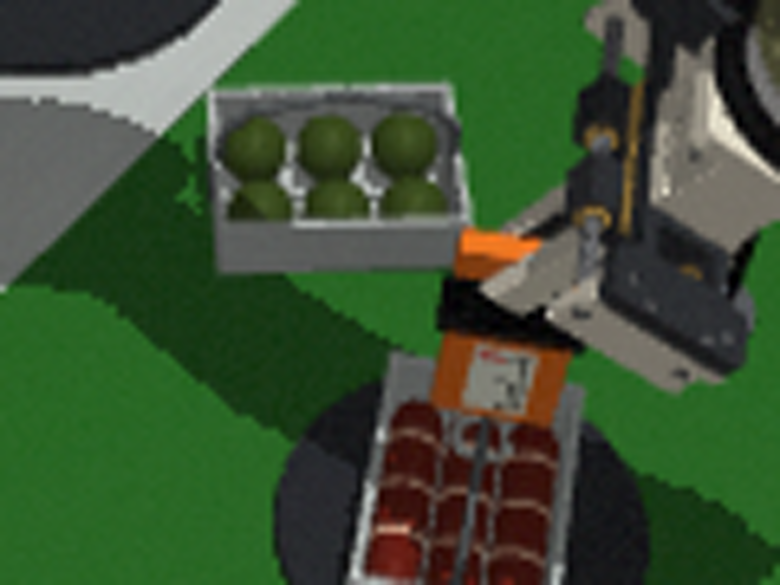

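```bash
python3 -m jog '[[1,[-0.0085,0.0053,0],[0,0,0]],[1,[-0.0085,0.0053,0],[0,0,0]],[1,[0,0,0],[0,0,0]]]'
python3 - <<'E'
from pan import *
o,S=scale_now(); print('rel board', (sc(PY).T@(o-BRD)).round(4),get_obs()['contact_force'])
E
python3 -m jog '[[1,[-0.0085,0.0053,0],[0,0,0]],[1,[-0.0085,0.0053,0],[0,0,0]],[1,[-0.0128,0.008,0],[0,0,0]],[1,[0,0,0],[0,0,0]]]'
python3 - <<'E'
from pan import *
o,S=scale_now(); print('rel board', (sc(PY).T@(o-BRD)).round(4),get_obs()['contact_force'])
o=shot(12); crop('scene',o['scene'][0],300,150,120,90,6.5,'s12')
pan(12,BRD,.055); import chk; chk.chk(12)
E
```

```text
time: 22.08
tool_pos: [0.619, 0.1209, 0.2251]
tcp_rot: [0.706, -0.035, -0.345, -0.618]
contact_force: [0.6, -0.1, -2.3]
opening: 0.0136
rel board [-0.0002 -0.0203  0.198 ] [ 0.59025242 -0.07524548 -2.28408653]
time: 22.58
tool_pos: [0.5875, 0.1052, 0.2251]
tcp_rot: [0.706, -0.035, -0.345, -0.618]
contact_force: [-0.8, 0.5, -1.6]
opening: 0.0138
rel board [-0.0002 -0.0556  0.198 ] [-0.77391487  0.54896604 -1.60409441]
scene 177 rim rect [648.2 132. ] [102.5 148.6] 26.0 z [0.0456 0.0541 0.0583] slope [ 0.015 -0.001]
housing n 127 x [0.0076 0.0099 0.0124] y [-0.0311 -0.0038  0.0264] z [-0.0677 -0.0378 -0.0038]
hook n 30
[[-0.0006, -0.0177, -0.1185], [0.0025, -0.0064, -0.1066], [0.0051, 0.0123, -0.0817]]
```

View pics/s12.png

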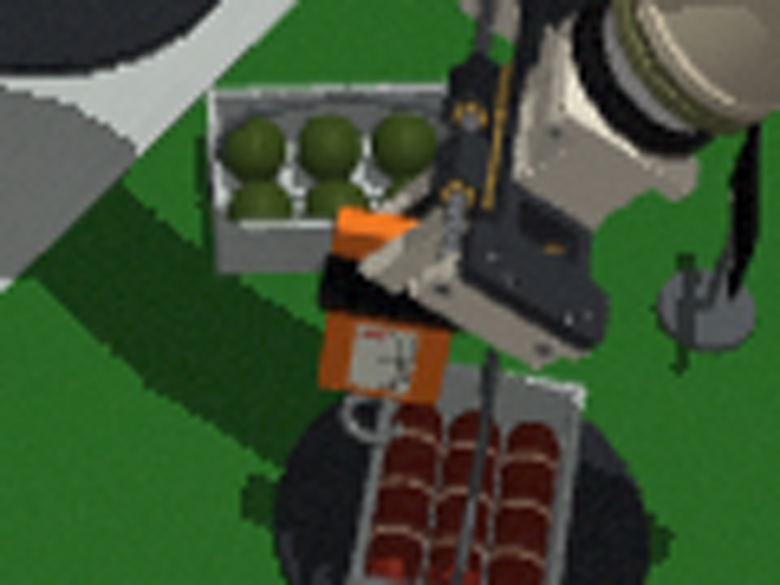

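Run:
```python
from pan import *
o,S=scale_now()
zs=sc(YH,30)[:,2]
W=[sp(o+[-.01,-.005,.09],PY),sp([.44,-.05,.29],32),sp([.405,-.16,.285],38),sp(MOUTH+.16*zs,YH,30)]
show(W,.045,7)
```

```text
[[1,[-0.0286,-0.0352,0.0],[0.0,-0.0,0.0]],[1,[-0.0286,-0.0352,0.0],[0.1,-0.0,0.0]],[1,[-0.0346,0.0211,-0.0147],[-0.6,-1.0,0.0]],[1,[-0.0349,0.0212,-0.0139],[-0.6,-0.9,0.0]],[1,[-0.035,0.0213,-0.0131],[-0.6,-1.0,0.0]],[1,[-0.0353,0.0215,-0.0122],[-0.6,-0.9,0.0]],[1,[-0.0355,0.0216,-0.0115],[-0.6,-1.0,0.0]],[1,[-0.024,0.0169,-0.0253],[-1.1,-1.7,0.0]],[1,[-0.0248,0.0174,-0.0243],[-1.0,-1.7,0.0]],[1,[-0.0255,0.0178,-0.0232],[-1.1,-1.7,0.0]],[1,[-0.0019,0.0072,-0.0144],[-6.2,1.4,-0.6]],[1,[-0.0016,0.0087,-0.0135],[-6.2,1.4,-0.5]],[1,[-0.0014,0.0101,-0.0126],[-6.2,1.3,-0.6]],[1,[-0.0012,0.0114,-0.0114],[-6.2,1.4,-0.5]],[1,[-0.001,0.0125,-0.0102],[-6.2,1.3,-0.6]]]
15
sim [-0.74  0.37  0.83  2.34  0.78  0.66  1.67]
```

```bash
python3 -m jog '[[1,[-0.0286,-0.0352,0],[0,0,0]],[1,[-0.0286,-0.0352,0],[0,0,0]],[1,[-0.0346,0.0211,-0.0147],[-0.6,-1,0]],[1,[-0.035,0.0212,-0.0139],[-0.6,-0.9,0]],[1,[-0.035,0.0213,-0.0131],[-0.6,-1,0]],[1,[-0.0353,0.0215,-0.0122],[-0.6,-0.9,0]],[1,[-0.0355,0.0216,-0.0115],[-0.6,-1,0]],[1,[-0.024,0.017,-0.0253],[-1.1,-1.7,0]],[1,[-0.025,0.0174,-0.0243],[-1,-1.7,0]],[1,[-0.0255,0.0178,-0.0232],[-1.1,-1.7,0]]]'
python3 - <<'E'
from pan import *
zs=sc(YH,30)[:,2]; print(scale_now()[0],get_obs()['joint_positions'].round(2))
show([sp(MOUTH+.16*zs,YH,30)],.045,7)
E
```

```text
time: 23.92
tool_pos: [0.3953, -0.1674, 0.3125]
tcp_rot: [0.706, 0.038, -0.406, -0.579]
contact_force: [0.3, 0.4, -2.3]
opening: 0.0136
[ 0.40507064 -0.16155066  0.28548636] [-0.43  0.37  0.59  2.    0.21  1.23  2.29]
[[1,[-0.0017,0.0072,-0.0141],[-6.2,1.4,-0.6]],[1,[-0.0014,0.0087,-0.0133],[-6.2,1.4,-0.5]],[1,[-0.0012,0.0101,-0.0123],[-6.1,1.4,-0.6]],[1,[-0.001,0.0113,-0.0111],[-6.2,1.3,-0.5]],[1,[-0.0009,0.0125,-0.0099],[-6.1,1.4,-0.6]]]
5
sim [-0.73  0.34  0.76  2.33  0.77  0.73  1.64]
```

```bash
python3 -m jog '[[1,[-0.0017,0.0072,-0.0141],[-6.2,1.4,-0.6]],[1,[-0.0014,0.0087,-0.0133],[-6.2,1.4,-0.5]],[1,[-0.0012,0.01,-0.0123],[-6.1,1.4,-0.6]],[1,[-0.001,0.0113,-0.011],[-6.2,1.3,-0.5]],[1,[-0.001,0.0125,-0.01],[-6.1,1.4,-0.6]],[1,[0,0,0],[0,0,0]]]'
python3 - <<'E'
from pan import *
zs=sc(YH,30)[:,2]; S0=sc(YH,30); 
def rep(): 
    o,S=scale_now(); print('off',(S0.T@(o-MOUTH)).round(4),R.from_matrix(S0.T@S).as_rotvec(degrees=True).round(2))
rep(); print(get_obs()['joint_positions'].round(2))
show([sp(MOUTH+.131*zs+S0@[-.0009,-.0008,0],YH,30)],.045,7)
E
```

```text
time: 24.68
tool_pos: [0.417, -0.2375, 0.2858]
tcp_rot: [0.856, 0.126, -0.326, -0.382]
contact_force: [-0.8, -0.1, -2.2]
opening: 0.0139
off [-0.0019  0.0003  0.1605] [-0.13  0.16  0.01]
[-0.68  0.36  0.76  2.31  0.79  0.74  1.68]
[[1,[0.0148,0.0256,-0.0011],[-0.1,0.1,-0.1]]]
1
sim [-0.64  0.42  0.76  2.32  0.81  0.65  1.66]
```

```bash
python3 -m jog '[[1,[0.0148,0.0256,-0.001],[-0.1,0.1,-0.1]],[1,[0,0,0],[0,0,0]],[1,[0,0,0],[0,0,0]]]'
cat > cmp.py <<'E'
from pan import *
def cmpare(tag):
    S0=sc(YH,30); o,S=scale_now(); print('off',(S0.T@(o-MOUTH)).round(4),R.from_matrix(S0.T@S).as_rotvec(degrees=True).round(2))
    p4=np.array([.428,-.2485,.2609]); T4=R.from_quat([.856,.126,-.326,-.382]).as_matrix(); S4=T4@REL_R.T; o4=p4-S4@REL_P
    for t,oo,SS in ((4,o4,S4),(tag,o,S)):
        for n in('scene','top'):
            p,d=load(n,t);P=cloud(n,d); hsv=cv2.cvtColor(p,cv2.COLOR_RGB2HSV); m=cv2.inRange(hsv,(4,130,60),(16,255,255))>0
            q=(P-oo)@SS; m&=(abs(q)<.1).all(-1)
            v,u=np.nonzero(m&(q[...,2]<.005)); h=q[v,u]
            if len(h)<20: print(t,n,len(h)); continue
            A=np.c_[h[:,1:],np.ones(len(h))]; 
            r=cv2.minAreaRect(np.c_[u,v].astype(np.float32))
            print(t,n,len(h),'x',np.median(h[:,0]).round(4),'y',np.percentile(h[:,1],[1,99]).round(4),'z',np.percentile(h[:,2],[1,99]).round(4),'slope xz',np.linalg.lstsq(A,h[:,0],rcond=None)[0].round(3),'px rect',np.round(r[0],2),np.round(r[1],1),round(r[2],1))
if __name__=='__main__':
    import sys; shot(sys.argv[1]); cmpare(sys.argv[1])
E
python3 cmp.py 13
python3 - <<'E'
from h import *
a,_=load('scene',4); b,_=load('scene',13)
x=np.hstack([cv2.resize(i[200:300,210:280,::-1],None,fx=5.6,fy=5.6,interpolation=cv2.INTER_CUBIC) for i in (a,b)]); cv2.imwrite('pics/c13.png',x)
E
```

```text
time: 25.05
tool_pos: [0.4288, -0.2492, 0.2617]
tcp_rot: [0.856, 0.126, -0.324, -0.382]
contact_force: [0.1, 0.4, -3.1]
opening: 0.0137
off [ 0.0004 -0.0005  0.1314] [ 0.07 -0.07 -0.16]
4 scene 285 x 0.0085 y [-0.0299  0.0289] z [-0.0687  0.0005] slope xz [-0.004  0.012  0.009] px rect [241.77 255.12] [21.2 22.9] 80.5
4 top 23 x 0.0082 y [-0.0273  0.0096] z [-0.0628  0.0045] slope xz [0.007 0.064 0.011] px rect [436.25 189.75] [19.8  3.5] 45.0
13 scene 286 x 0.0087 y [-0.0299  0.0287] z [-0.068   0.0008] slope xz [-0.015  0.008  0.009] px rect [241.8  255.28] [21.2 22.9] 80.5
13 top 22 x 0.0077 y [-0.0268 -0.0153] z [-0.0663 -0.0022] slope xz [-0.033  0.037  0.009] px rect [441.25 193.75] [5.7 3.5] 45.0
```

View pics/c13.png

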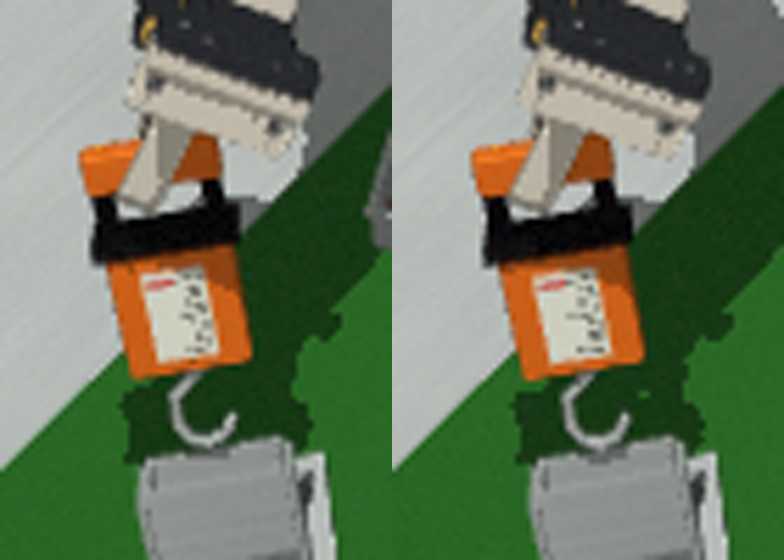

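```bash
python3 -m jog '[[1,[0.0053,0.0085,0.001],[0,0,0.1]],[1,[0.0053,0.0085,0],[0,0,0]],[1,[0.0053,0.0085,0],[0,0,0]],[1,[0.0053,0.0085,0],[0,0,0]],[1,[0.0053,0.0085,0],[0,0,0]],[1,[0,0,0],[0,0,0]],[1,[0,0,0],[0,0,0]]]'
python3 - <<'E'
from pan import *
S0=sc(YH,30); o,S=scale_now(); print('off',(S0.T@(o-MOUTH)).round(4),R.from_matrix(S0.T@S).as_rotvec(degrees=True).round(2)); print(S0.T@get_obs()['contact_force'])
o=shot(14); crop('scene',o['scene'][0],210,220,80,70,7,'s14')
E
```

```text
time: 26.02
tool_pos: [0.4467, -0.265, 0.2172]
tcp_rot: [0.857, 0.126, -0.324, -0.381]
contact_force: [0.3, 0.3, -3.1]
opening: 0.0136
off [-0.0011 -0.0009  0.0808] [-0.08 -0.06 -0.11]
[-1.49956967  0.42638491 -2.68326496]
```

View pics/s14.png

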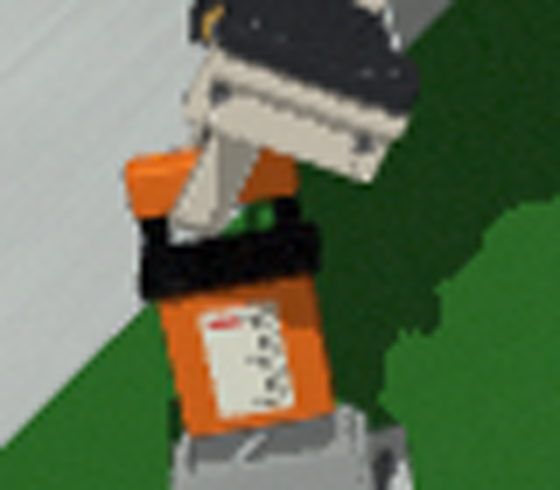

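```bash
python3 -m jog '[[1,[0.0007,-0.0004,-0.001],[0,0,0]],[1,[0.0027,0.0042,0],[0,0,0]],[1,[0.0027,0.0042,0],[0,0,0]],[1,[0.0027,0.0042,0],[0,0,0]],[1,[0,0,0],[0,0,0]]]'
cat > st.py <<'E'
from pan import *
S0=sc(YH,30); o,S=scale_now(); print('off',(S0.T@(o-MOUTH)).round(4),R.from_matrix(S0.T@S).as_rotvec(degrees=True).round(2)); print((S0.T@get_obs()['contact_force']).round(1),get_obs()['wrist_torque'].round(2))
E
python3 st.py
```

```text
time: 26.75
tool_pos: [0.4544, -0.2703, 0.2047]
tcp_rot: [0.857, 0.126, -0.324, -0.381]
contact_force: [1.8, -4.0, -0.9]
opening: 0.0134
off [0.0007 0.0002 0.0654] [-0.08 -0.11 -0.09]
[ 3.  -1.8 -2.8] [ 0.08 -0.52  0.44]
```

```bash
python3 -m jog '[[1,[0.0027,0.0042,0],[0,0,0]],[1,[0.0027,0.0042,0],[0,0,0]],[1,[0.0027,0.0042,0],[0,0,0]],[1,[0.0027,0.0042,0],[0,0,0]],[1,[0,0,0],[0,0,0]]]'; python3 st.py
```

```text
time: 27.38
tool_pos: [0.4622, -0.2764, 0.187]
tcp_rot: [0.857, 0.126, -0.324, -0.381]
contact_force: [3.9, -5.2, -1.0]
opening: 0.0137
off [0.0004 0.0007 0.0452] [-0.04 -0.09 -0.09]
[ 5.  -1.4 -4. ] [-0.52 -1.2   0.94]
```

```bash
python3 -m jog '[[1,[0.0023,0.0044,-0.0004],[0,0,0]],[1,[0.0026,0.0043,-0.0003],[0,0,0]],[1,[0.0027,0.0042,0],[0,0,0]],[1,[0.0027,0.0042,0],[0,0,0]],[1,[0,0,0],[0,0,0]]]'; python3 st.py
```

```text
time: 28.0
tool_pos: [0.4695, -0.2836, 0.1699]
tcp_rot: [0.857, 0.126, -0.324, -0.381]
contact_force: [5.0, -7.1, -1.0]
opening: 0.0138
off [0.0008 0.0001 0.0253] [-0.06 -0.07 -0.1 ]
[ 6.8 -2.1 -5.1] [-0.63 -1.09  0.91]
```

```bash
python3 -m jog '[[1,[0.0027,0.0042,-0.0003],[0,0,0]],[1,[0.0027,0.0042,-0.0002],[0,0,0]],[1,[0.0027,0.0042,0],[0,0,0]],[1,[0.0016,0.0026,0],[0,0,0]],[1,[0,0,0],[0,0,0]]]'; python3 st.py
```

```text
time: 28.62
tool_pos: [0.4766, -0.2895, 0.1546]
tcp_rot: [0.856, 0.126, -0.324, -0.381]
contact_force: [4.0, -6.7, -1.1]
opening: 0.0137
off [0.0011 0.0003 0.0074] [-0.06 -0.05 -0.1 ]
[ 5.9 -2.4 -4.7] [-0.49 -0.91  0.77]
```

```bash
python3 -m jog '[[1,[0.0013,0.0021,0],[0,0,0]],[1,[0.0013,0.0021,0],[0,0,0]],[1,[0.0005,0.0008,0],[0,0,0]],[1,[0,0,0],[0,0,0]]]'; python3 st.py
```

```text
time: 29.12
tool_pos: [0.4787, -0.2914, 0.1498]
tcp_rot: [0.857, 0.126, -0.324, -0.381]
contact_force: [4.7, -6.4, 0.5]
opening: 0.0138
off [0.0011 0.0002 0.0018] [-0.05 -0.06 -0.11]
[ 7.  -1.7 -3.5] [-0.63 -0.75  0.77]
```

```bash
python3 -m jog '[[1,[0.0008,0.0013,0],[0,0,0]],[1,[0.0005,0.0008,0],[0,0,0]],[1,[0,0,0],[0,0,0]]]'; python3 st.py
```

```text
time: 29.5
tool_pos: [0.4796, -0.2921, 0.1478]
tcp_rot: [0.857, 0.126, -0.324, -0.381]
contact_force: [4.0, -2.1, 5.7]
opening: 0.0136
off [ 0.0011  0.0003 -0.0005] [-0.06 -0.07 -0.1 ]
[6.6 1.  2.7] [-0.77 -0.49  0.54]
```

```bash
python3 -m jog '[[1,[0,0,0],[0,0,0]],[1,[0,0,0],[0,0,0]],[-1,[0,0,0],[0,0,0]],[-1,[0,0,0],[0,0,0]],[-1,[0,0,0],[0,0,0]],[-1,[0,0,0],[0,0,0]],[-1,[0,0,0],[0,0,0]],[-1,[0,0,0],[0,0,0]]]' 5; python3 st.py
python3 - <<'E'
from h import *
o=shot(15); crop('scene',o['scene'][0],200,220,100,85,7,'s15')
E
```

```text
time: 30.5
tool_pos: [0.4795, -0.2922, 0.1477]
tcp_rot: [0.857, 0.126, -0.324, -0.381]
contact_force: [0.5, -0.5, 0.1]
opening: 0.0695
off [ 0.0011  0.0002 -0.0006] [-0.05 -0.06 -0.11]
[ 0.6 -0.  -0.3] [ 0.68 -0.04  0.  ]
```

View pics/s15.png

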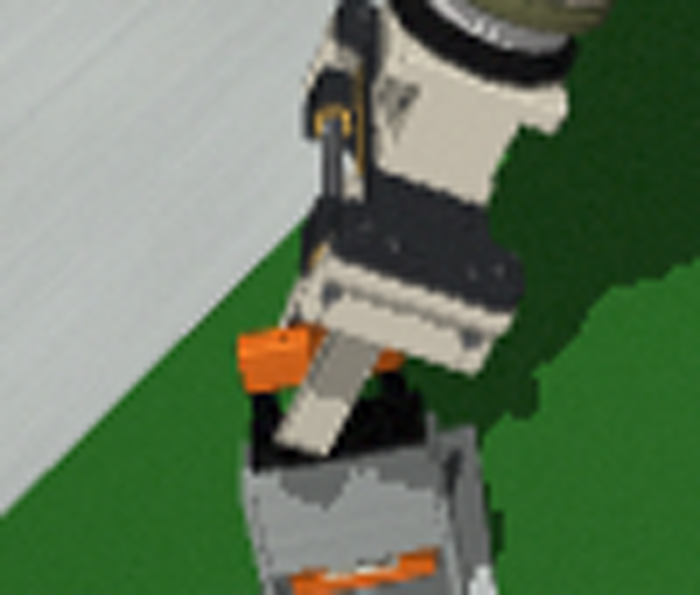

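```bash
python3 -m jog '[[-1,[0,0,0],[0,0,0]],[-1,[0,0,0],[0,0,0]],[-1,[-0.0053,-0.0085,0],[0,0,0]],[-1,[-0.0053,-0.0085,0],[0,0,0]],[-1,[-0.0106,-0.017,0],[0,0,0]],[-1,[-0.0106,-0.017,0],[0,0,0]],[-1,[-0.0106,-0.017,0],[0,0,0]],[-1,[-0.0106,-0.017,0],[0,0,0]],[-1,[-0.0106,-0.017,0],[0,0,0]],[-1,[-0.0106,-0.017,0],[0,0,0]],[-1,[0,0,0],[0,0,0]]]'
python3 - <<'E'
from pan import *
o=shot(16)
S0=sc(YH,30); 
for tag in (0,16):
    for n in ('scene','top'):
        p,d=load(n,tag);P=cloud(n,d); hsv=cv2.cvtColor(p,cv2.COLOR_RGB2HSV); m=cv2.inRange(hsv,(4,150,80),(16,255,255))>0
        q=(P-MOUTH)@S0; m&=(abs(q)<.1).all(-1)&(q[...,2]>.02); h=q[m]; v,u=np.nonzero(m)
        if len(h)<10: print(tag,n,len(h)); continue
        r=cv2.minAreaRect(np.c_[u,v].astype(np.float32)); print(tag,n,len(h),np.percentile(h,[2,50,98],axis=0).round(4).tolist(),np.round(r[0],2),np.round(r[1],1),round(r[2],1))
pan(16,BRD,.055); pan(16,BRD,.055,'top')
crop('scene',o['scene'][0],0,0,640,400,1.25,'s16'); crop('top',o['top'][0],0,0,640,400,1.25,'t16')
E
```

```text
time: 31.98
tool_pos: [0.4268, -0.2455, 0.2701]
tcp_rot: [0.856, 0.127, -0.323, -0.382]
contact_force: [0.2, 0.3, -0.1]
opening: 0.0934
0 scene 184 [[-0.0037, -0.0307, 0.0338], [0.0055, -0.0015, 0.0468], [0.0092, 0.0284, 0.055]] [245.07 269.91] [ 8.1 22.9] 80.5
0 top 177 [[-0.0074, -0.0291, 0.0352], [0.0013, 0.0014, 0.0524], [0.0058, 0.0315, 0.0561]] [432.76 186.8 ] [26.2  6.9] 38.7
16 scene 191 [[-0.005, -0.0304, 0.0339], [0.0055, -0.0002, 0.0465], [0.0086, 0.0299, 0.0547]] [245.3  269.78] [ 8.2 23. ] 80.5
16 top 84 [[-0.0076, -0.0291, 0.0391], [-0.0011, -0.015, 0.0519], [0.0059, 0.0212, 0.056]] [432.  187.5] [25.5  6.9] 33.7
scene 249 rim rect [647.2 132. ] [104.9 148.4] 26.1 z [0.0449 0.0539 0.0582] slope [ 0.002 -0.009]
top 338 rim rect [648.9 134.8] [108.1 145.2] 26.3 z [0.0497 0.0547 0.0585] slope [0.002 0.007]
```

View pics/s16.png

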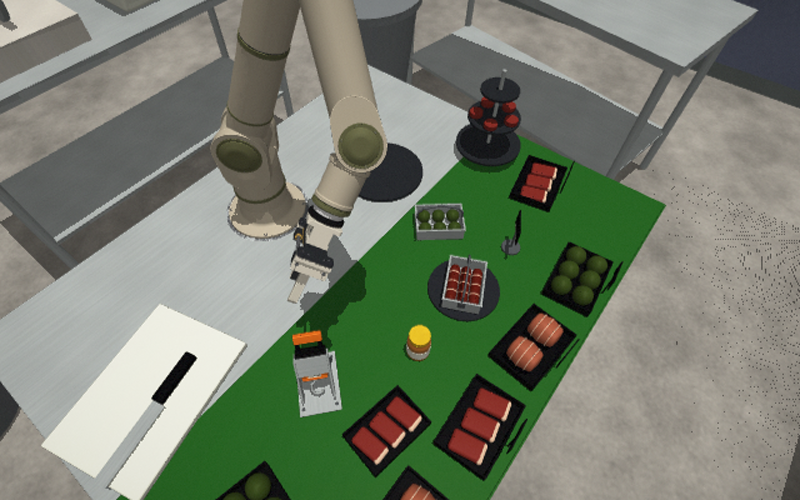

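View pics/t16.png

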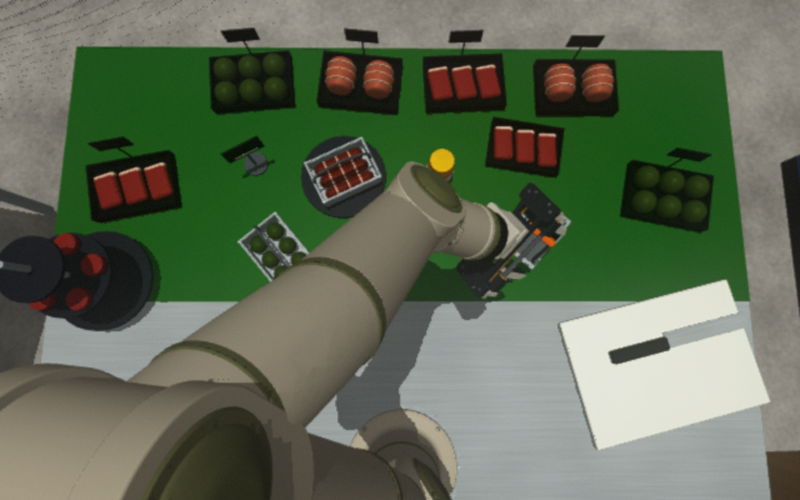

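The pan stands centred on the slate at (463,283) in the scene view. The scale handle is at (307,338), the same pixels as at the start, and the other items look unmoved. A quick bystander check, then I'll hand in.

Run:
```python
from pan import *
a,_=load('scene',0); b,_=load('scene',16)
for nm,(u0,v0,u1,v1) in dict(jar=(320,255,352,292),herb=(326,158,378,196),sign=(398,165,424,210),tray=(270,305,348,384)).items():
    s=cv2.phaseCorrelate(a[v0:v1,u0:u1].mean(2),b[v0:v1,u0:u1].mean(2)); print(nm,np.round(s[0],2),round(s[1],2),np.abs(a[v0:v1,u0:u1].astype(int)-b[v0:v1,u0:u1]).mean().round(1))
print(hand_in())
```

```text
jar [-0.01  0.01] 0.99 1.4
herb [0. 0.] 0.99 1.5
sign [0.38 0.52] 0.99 1.7
tray [-0.02  0.  ] 1.03 2.0
the job is handed in; nothing more can be done
None
```

The job is handed in at about 32 s. The pan was weighed on the scale and set on the slate, and the scale is back in its holster. `hand_in()` gave no verdict, so what follows is from my own checks.

- **Weighing:** I drew the scale out and hooked it under the sausage pan's bar from the robot side. The pan hung level and still for about 2 s, with its underside about 38 mm above the table and a load of roughly 7 N.
- **Setting down:** I lowered the pan slowly, unhooked it, and slid the scale back until the force along the sleeve showed the shoulder touching the rim. I then opened the fingers and backed off.
- **Pan position:** The pan is level, with its rim 54 mm above the table. Each camera puts its centre about 4.5 mm from the slate's centre, in roughly opposite directions; the limit is 25 mm.
- **Scale:** The handle is within about 1.5 mm of where it started.
- **Bystanders:** The jar, herb pan and tray show no shift, and the sign shows about half a pixel (1–2 mm), close to the measurement noise.
- **Robot:** The measured tool force is about zero and the gripper is clear of everything.

- **Camera disagreement:** The two cameras disagreed by 3–10 mm on absolute positions, more than the stated 2 mm. I averaged them and checked against the gripper before acting.
- **Arm re-posing:** The first approach to the holster ran into the wrist's joint limits, so I turned the tool half round and gripped the handle at 32 degrees. That cost about 3 s and touched nothing.

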